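# Unlock the dry box, put the vial racks away in it and pin it shut

## Task

Pull the red-headed pin that locks the clear dry box and stand it in the free hole of the tool block, slide the box's cover fully open, put every vial rack that is on the bench into the box so that each lies flat and upright on the floor inside (the opening is shorter than a rack, so dip one end in under the fixed cover and then level it), slide the cover shut again and lock it again by pushing the pin fully home through the cover's steel ear into the bore. Set the racks down rather than dropping them, never tip one onto its side, and leave the wash bottles and the flow cell alone.

Things in the scene. Friction and masses are not known exactly. Their poses are not given: they have to be found in the camera images.
- drybox: clear acrylic dry box, fixed, white floor, aluminium rails; 196 (own x) x 350 (own y) x 92 mm high, yaw within 0.2 rad of 0. Walls 10 mm, floor 8 mm: inside 176 x 330 mm, z 8-92 mm. A fixed clear cover 5 mm thick (z 92-97) closes the top from y -10 to +175 mm; the rest is the opening. The lug with the lock bore is on its +x side. Origin: centre of underside, z up.
- lid (a joint): sliding clear cover, 5 mm thick, just above the fixed one (z 98-103 mm), runs along the box's +y. Value in m: 0 shut over the opening, 0.165 fully open, stacked on the fixed cover with edges level. Stays where left, about 2 N friction. At its +x edge a flat steel ear, 5 mm thick with a 30 mm square hole, moves with it and lies over the bore when shut.
- lid_handle (a point): black bar handle of the sliding cover: 90 mm along the box's x, 14 mm thick along y, 103 to 133 mm above the bench; grip it across y. The point lies at the bar's middle, 7 mm below its top, and moves with the cover. Axes as the box's.
- opening (a point): middle of the opening in the box's top, which spans 176 mm along the box's x and 155 mm along its y (box y -165 to -10 mm); level with the top of the fixed cover, 97 mm above the bench. Axes as the box's.
- bore (a point): middle of the mouth of the lock bore, 92 mm above the bench, on the top face of an aluminium lug 44 x 44 mm and 60 mm high. Bore vertical, 21.5 mm diameter, open below. With the cover shut its ear (z 98-103 mm) lies over it. Axes as the box's.
- rack1: vial rack, blue caps (2 or 3 of the 3 racks are present). White bar 200 (own x) x 40 (y) x 34 mm high; capped vials on top to 48 mm high at 24-90 mm either side of the middle, 22 mm wide; at the middle an upright grey fin, 30 mm along x, 10 mm thick across y, 34-80 mm above the underside: pinch it across y. 0.25-0.4 kg, balanced, ends alike. Origin: centre of underside, z up.
- rack2: vial rack, red caps (2 or 3 of the 3 racks are present). White bar 200 (own x) x 40 (y) x 34 mm high; capped vials on top to 48 mm high at 24-90 mm either side of the middle, 22 mm wide; at the middle an upright grey fin, 30 mm along x, 10 mm thick across y, 34-80 mm above the underside: pinch it across y. 0.25-0.4 kg, balanced, ends alike. Origin: centre of underside, z up.
- rack3: vial rack, green caps (2 or 3 of the 3 racks are present). White bar 200 (own x) x 40 (y) x 34 mm high; capped vials on top to 48 mm high at 24-90 mm either side of the middle, 22 mm wide; at the middle an upright grey fin, 30 mm along x, 10 mm thick across y, 34-80 mm above the underside: pinch it across y. 0.25-0.4 kg, balanced, ends alike. Origin: centre of underside, z up.
- pin: locking pin: steel shank 20 mm diameter, 76 mm long, foot bevelled over 4 mm to 15 mm across; red round head 36 mm diameter, 30 mm high (106 mm in all). 0.13-0.21 kg. Origin: centre of the foot, z towards the head. Starts fully home in the lock: through the ear into the bore, head down on the ear, foot 27 mm above the bench.
- toolblock: dark wooden tool block, fixed: 120 mm (own x) x 50 mm (own y) x 55 mm high, with a free, loose hole for the pin at x = -35 mm and two hex drivers standing at x = +22 and +45 mm, their tops 120 mm above the bench. Origin: centre of the underside.
- park (a point): middle of the mouth of the tool block's loose hole, 55 mm above the bench. Hole vertical, 28 mm wide, 44 mm deep: a pin standing in it has its foot 11 mm above the bench. Axes as the tool block's.
- bottle1: bystander: white wash bottle with yellow cap and gooseneck, 70 mm diameter, 205 mm high, the spout reaching 75 mm towards its own x. Origin: centre of the underside.
- bottle2: bystander: a second wash bottle like bottle1.
- flowcell: bystander: clear acrylic flow cell with steel bolts, 70 x 42 x 74 mm. Origin: centre of the underside.
There are look-alikes about, which are no part of the job. Of the things like the toolblock, leave any that is blue or turquoise; of the rest the larger one is meant.

How it is judged:
By the outcome, as a careful person would: the job done as asked, in the order asked, and still so for the second after the job is handed in, with the robot touching nothing.
Of rack1, rack2, rack3 only 2 to 3 are there at a start; the rules pass over those that are not, and their reading is None.
At some moment in a run one of rack1, rack2, rack3 may be knocked a few centimetres aside while the robot is not near it.
It also fails if it takes over 210 s, if anything falls off the work surface, if the arm or the gripper's body presses on something with over 40 N, if the wrist force passes 120 N, or if a joint passes its speed limit or range.

## Robot

A 7-joint arm with a two-finger parallel gripper is mounted at the origin on the work surface. World frame = base frame: x ahead of the robot, y to its left, z up, the work surface at z = 0. Lengths are in m, angles in rad, forces in N, time in s.
With the tool pointing down it reaches from about 0.35 to 0.9 m from the base axis. Payload 19.9 kg.
Tool frame: the origin (TCP) lies midway between the tips of the shut fingers; the grasp point (between the pads) lies 19 mm behind it (arm.grip_depth is the distance from the TCP to the grasp point, in m); z points along the fingers, y is the line along which they close (so a half turn about z gives the same grasp; the last joint's range is limited). The gripper opens to 85 mm and grips with 20 to 120 N. Pads are 22 mm wide; open, the fingers measure 114 mm over their backs; the gripper's body (76 mm by 85 mm) begins 54 mm behind the grasp point. The pads swing forward as they close: fully open they stand 13 mm farther back than shut.
Start: joints at [-1.143, 0.417, -0.01, 1.614, 0.005, 1.111, -0.053], TCP at [0.283, 0.557, 0.231] pointing down, gripper open.
Joint ranges: [-2.81, 2.81], [-0.39, 2.02], [-1.27, 1.25], [0.06, 2.57], [-1.19, 4.33], [0.19, 2], [-2.82, 2.82]. Speed limits (rad/s): [1.89, 1.89, 2.39, 2.39, 3.01, 3.01, 3.01].

## Interface

Orientations are given as [roll, pitch, yaw] about the fixed x, y, z axes, in that order (R = Rz(yaw) Ry(pitch) Rx(roll)).
In Python, from bench import arm gives the robot as it stands.
- The arm moves only by the tool move_arm, never from a script. Its argument "increments" is text: rows parted by semicolons, each of 6 numbers parted by spaces: the shift along the world's x, y, z as a fraction of full scale, then the turn, a rotation vector about the world's x, y, z as a fraction of full scale. A call has 1 to 5 rows; each row is the pose to reach, as a shift and turn from the pose commanded when the call began, turning the shorter way round; what a row does not reach only later rows make up. Full scale, the value 1, is 80 cm for a shift and pi rad for a turn. A row lasts 1/8 s, in which the tool goes at most 62.5 mm and 10.7 degrees, less where a joint would pass 70% of its speed; a pose out of reach is approached as far as the arm can. A call with a number of a shift or a turn outside -1 to 1 is refused whole. A call with a gripper value outside its range is refused whole. "jaw" is the opening, from 0 (shut) to 1 (fully open), set as the call begins (left out, the last holds). The fingers move at their own pace and stop on an object; the grip force is fixed at half the most. Time passes only in rows, so rows that repeat a pose let the fingers close. It gives the time, the measured TCP pose, the force, the opening and the grip force at its end, in the units of the state.
- arm.observe(): the state, without advancing time (a new reading comes with each control period).
- arm.get_image(name): name is "side" or "top"; returns a dict with "img" (480x640x3 uint8, red, green, blue), "range_z" (480x640 float32, m along the optical axis (not along the pixel's ray), 0 where there is no reading), "mtx" (3x3 intrinsics, pixels), "origin" and "orientation" of the camera in the world. Camera axes: x right, y up, looking along -z (the intrinsics and any distortion apply to the point x, -y, -z); pixel columns grow to the right and rows downward; lengths in m; the calibration is good to about 2 mm. A picture is of the moment at which its call begins.
- arm.sign_off(): hands the job in; it is judged then, once.
Trained networks look in the newest picture that a camera, given by its name, has taken for a name from the list of things; names that differ only in an ending like _2 or _b are one class to them, and where a whole thing is asked for, a point or a joint stands for the part that bears it (a point fixed in the world has none). Each returns a list of dicts, best first, with "conf" (0 to 1); they miss things now and then, are a little off and sometimes report something else, mostly with a low value. They report only what shows in the picture. A call takes as long as a camera call. They do not tell look-alikes from the thing itself.
- arm.find_in(camera, thing): "at" ([column, row] as shares, 0 to 1, of the picture: columns of its width, rows of its height, amid what is visible of it).
The state is a dict: "time": time; "joints": joint angles; "joint_vel": joint speeds; "joint_efforts": joint torques, N m; "ee_pos": TCP position; "tcp_rot": TCP orientation; "force": force on the tool from outside, world axes, zero at the start; "torque": the same for the moment, N m; "width": finger opening in m; "finger_force": force on a finger pad.
Only numpy, scipy, OpenCV 4.12 (cv2) and the standard library are available. Lean on these libraries where they do the work, as an engineer would, in place of code of your own. Each camera call takes 0.05 s, during which the arm holds its last target. There are 200 camera calls.

## Working session

There is one attempt and no reset: what is moved stays moved. The work goes in short steps, Python scripts to look and compute and a tool call to move; the robot and the scene stay as the last step left them, time stands still between calls to the robot, and variables do not carry over. Pictures are saved under pics/ and viewed, at most 14 in all, crops included, and the job is handed in when it is done.

Besides the shell and the picture viewer there is one more tool, called as a command line: name --argument value ..., lists and objects as JSON in quotes. move_arm: Moves the arm, as the interface text tells. Shift numbers are shares of 80 cm and turn numbers shares of pi rad, none past 1 either way. Its arguments: {"type":"object","properties":{"increments":{"type":"string"},"jaw":{"type":"number"}},"required":["increments"]}

```bash
ls; mkdir -p pics
cat > h.py <<'E'
import numpy as np, cv2
from bench import arm
def R(o):
    from scipy.spatial.transform import Rotation as S
    o=np.array(o,float)
    if o.shape==(3,3): return o
    return S.from_quat(o).as_matrix() if o.size==4 else S.from_euler('xyz',o).as_matrix()
def cloud(c):
    K=np.array(c['mtx']);z=c['range_z'].astype(float);v,u=np.mgrid[0:480,0:640]
    P=np.stack([(u-K[0,2])/K[0,0]*z,-(v-K[1,2])/K[1,1]*z,-z],-1)
    W=P@R(c['orientation']).T+np.array(c['origin']); W[z==0]=np.nan
    return W
def ray(c,u,v,h):
    K=np.array(c['mtx']);d=R(c['orientation'])@np.array([(u-K[0,2])/K[0,0],-(v-K[1,2])/K[1,1],-1])
    o=np.array(c['origin']);return o+d*(h-o[2])/d[2]
def save(c,f,box=None,s=1):
    im=c['img'][...,::-1]
    if box: im=im[box[1]:box[3],box[0]:box[2]]
    cv2.imwrite(f,cv2.resize(im,None,fx=s,fy=s,interpolation=cv2.INTER_CUBIC))
E
python3 - <<'E'
from h import *
for n in('top','side'):
    c=arm.get_image(n); save(c,f'pics/{n}0.png'); np.savez(f'{n}0.npz',**c)
    print(n,c['mtx'],c['origin'],c['orientation'],[k for k in c])
    for t in['drybox','lid_handle','rack1','rack2','rack3','pin','toolblock','bottle1','flowcell']:
        print(t,[(round(d['conf'],2),round(d['at'][0]*640),round(d['at'][1]*480)) for d in arm.find_in(n,t)])
print(arm.observe())
E
```

```text
pics
top [[592.01791013   0.         323.63937697]
 [  0.         592.01791013 242.08270562]
 [  0.           0.           1.        ]] [0.21118392 0.13120387 1.78661907] [ 0.1896457  -0.00900422 -1.56470234] ['img', 'range_z', 'mtx', 'origin', 'orientation']
drybox [(0.86, 323, 247)]
lid_handle [(0.62, 352, 247), (0.19, 223, 258), (0.16, 444, 221)]
rack1 [(0.8, 445, 219), (0.69, 456, 253), (0.6, 462, 288), (0.52, 351, 247)]
rack2 [(0.8, 445, 219), (0.69, 456, 253), (0.6, 462, 288), (0.52, 351, 247)]
rack3 [(0.8, 445, 219), (0.69, 456, 253), (0.6, 462, 288), (0.52, 351, 247)]
pin []
toolblock [(0.97, 344, 168), (0.93, 167, 275), (0.72, 224, 256), (0.4, 455, 255)]
bottle1 [(0.69, 225, 200), (0.68, 400, 163), (0.68, 353, 249)]
flowcell [(0.82, 301, 174)]
side [[618.13975089   0.         318.61735121]
 [  0.         618.13975089 240.41264336]
 [  0.           0.           1.        ]] [ 1.02258771 -0.96284619  0.91871711] [0.97835558 0.01056351 0.42418251] ['img', 'range_z', 'mtx', 'origin', 'orientation']
drybox [(0.59, 314, 272)]
lid_handle [(0.92, 299, 267), (0.75, 172, 385)]
rack1 [
[... 413 characters left out ...]
: array([-1.14251625,  0.41740936, -0.01026858,  1.61362108,  0.00469737,
        1.11072562, -0.05304188]), 'joint_vel': array([-1.06947478e-03,  1.10458444e-03,  5.15533400e-04,  4.01964952e-04,
       -2.97098235e-05,  6.70710549e-04,  6.73521417e-04]), 'joint_efforts': array([-1.30040316e-04, -8.64207745e+01,  6.77379873e-01, -4.35204756e+01,
        1.91167166e-02,  1.78310365e-03,  8.59217380e-05]), 'ee_pos': array([0.28292848, 0.55725146, 0.23124552]), 'tcp_rot': array([-3.14145571e+00,  5.32307420e-05,  2.67174398e+00]), 'force': array([ 1.15248039, -0.25997166, -0.19495847]), 'torque': array([-0.02201058,  0.06539556, -0.00491604]), 'finger_force': 0.0, 'width': 0.08547244894015775}
```

View pics/top0.png

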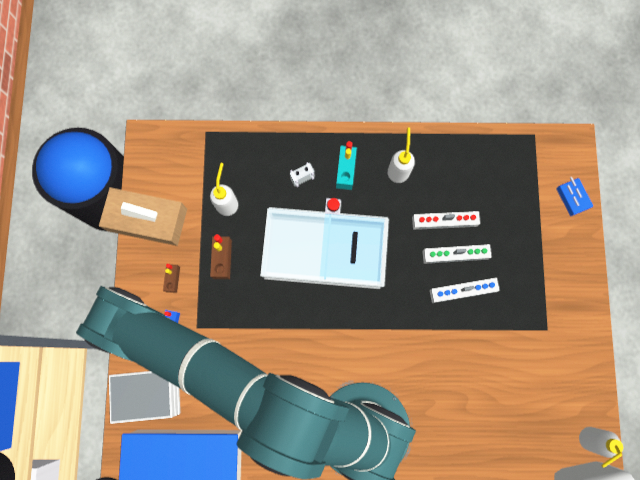

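View pics/side0.png

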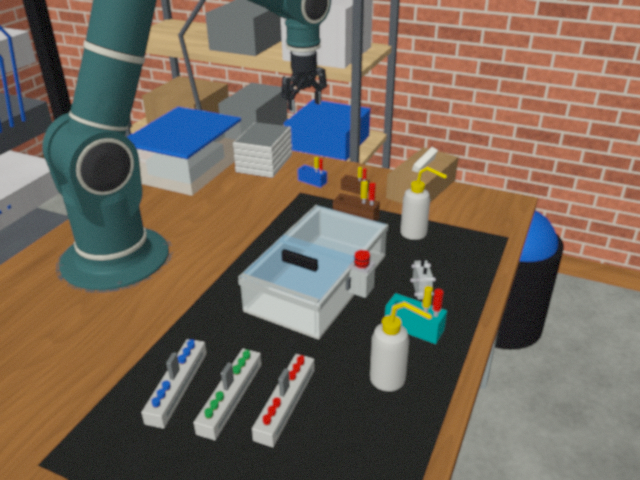

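The top view shows three racks: red at about (447,220), green (457,254) and blue (464,290). The pin head is at (333,205), the handle at (353,247), and the large brown tool block at (221,257) with its hole at the lower end. A turquoise block sits at (346,167) and a small brown one at (171,278), neither of which I want. The side view agrees.

```bash
cat >> h.py <<'E'
def mrect(W,mask):
    p=W[mask&np.isfinite(W[...,2])][:,:2]
    (c,s,a)=cv2.minAreaRect((p*1000).astype(np.float32))
    if s[0]<s[1]: s=s[::-1];a+=90
    a=(a+90)%180-90
    return np.round(c,1),np.round(s,1),round(a,1),len(p)
def comp(m,uv,r=60):
    n,l=cv2.connectedComponents(m.astype(np.uint8)); 
    vs,us=np.nonzero(m); k=np.argmin((us-uv[0])**2+(vs-uv[1])**2); return l==l[vs[k],us[k]]
def racks(c):
    """per rack: fin centre + yaw from caps/bar; world mm"""
    W=cloud(c);im=c['img'].astype(int);out={}
    r,g,b=im[...,0],im[...,1],im[...,2]
    sel={'rack1':(b>r+60)&(b>g+40),'rack2':(r>g+80)&(r>b+80),'rack3':(g>r+50)&(g>b+30)}
    for k,m in sel.items():
        m=m&(W[...,2]>.03)&(W[...,2]<.25)
        m&=(W[...,0]>.3)
        out[k]=(W,m)
    return out
E
python3 - <<'E'
from h import *
for n in('top','side'):
    c=dict(np.load(f'{n}0.npz')); W=cloud(c); im=c['img'].astype(int); Z=W[...,2]
    r,g,b=im[...,0],im[...,1],im[...,2]
    red=(r>150)&(g<90)&(b<90)
    print('==',n, 'table z',np.nanmedian(Z[300:320,220:420]))
    pu={'top':(333,205),'side':(361,257)}[n]
    m=comp(red,pu); zt=np.nanmax(Z[m]);
    print('pin', mrect(W,m&(Z>.125)),'zpct',np.nanpercentile(Z[m],[5,50,95]))
    q=W[m&(Z>.12)&np.isfinite(Z)]; print(np.round([q[:,:2].min(0),q[:,:2].max(0),np.median(q[:,:2],0)],4).tolist())
    hu={'top':(353,247),'side':(299,260)}[n]
    dark=(r<60)&(g<60)&(b<60)&(Z>.1)&(Z<.16)
    m=comp(dark,hu); print('handle',mrect(W,m&(Z>.126)), np.nanpercentile(Z[m],[5,50,95]))
    for nm,uv in {'top':dict(r2=(425,220),r3=(432,255),r1=(440,294)),'side':dict(r2=(260,432),r3=(205,425),r1=(155,415))}[n].items():
        x=(Z>.025)&(Z<.042); m=comp(x,uv); print(nm,mrect(W,m), np.nanmedian(Z[m]))
        # fin
        cc=np.nanmedian(W[m][:,:2],0)
        f=(Z>.06)&(Z<.09)&(np.hypot(W[...,0]-cc[0],W[...,1]-cc[1])<.05)
        print('   fin',mrect(W,f), np.nanpercentile(Z[f],95))
    tu={'top':(215,250),'side':(352,208)}[n]
    m=comp((abs(Z-.055)<.006)&(r>g+20)&(W[...,1]>.35),tu); print('block',mrect(W,m),np.nanmedian(Z[m]))
    if n=='top':
        print('rows of z near block'); 
        for v in range(236,282,2): print(v,[int(1000*z) if z==z else -1 for z in Z[v,208:234:2]])
        # box wall top
        x=(Z>.085)&(Z<.094); m=comp(x,(266,247)); print('box',mrect(W,m))
E
```

```text
== top table z 0.001641133309310261
pin (array([639.8,  93.1]), array([32.3, 32.2]), -3.1, 105) zpct [0.09380344 0.13402837 0.14077106]
[[0.6233, 0.0774], [0.6562, 0.1093], [0.6393, 0.092]]
handle (array([515.4,  32.3]), array([88.6, 10.7]), -4.5, 110) [0.12840331 0.1336956  0.14136176]
r2 (array([ 620.5, -255.5]), array([201.5,  43. ]), -86.3, 625) 0.03418056810864978
   fin (array([ 619. , -254.8]), array([27.9, 12.4]), -80.1, 48) 0.08673139791451755
r3 (array([ 516.6, -285.2]), array([203.8,  42.5]), -85.8, 635) 0.0348914705856298
   fin (array([ 516.4, -285.1]), array([31.3, 11.2]), -85.9, 48) 0.08431266279068345
r1 (array([ 396. , -228.3]), array([0., 0.]), 0.0, 1) 0.03806852848244424
   fin (array([0., 0.]), array([0., 0.]), 0.0, 0) nan
block (array([496.8, 426.2]), array([121. ,  51.3]), -0.7, 445) 0.05564080175520303
rows of z near block
236 [-5, 9, -5, 113, 120, 121, -3, -1, 4, 3, -1, -1, -4]
238 [5, 11, 56, 110, 121, 122, 103, 53, 58, 58, 50, -1, -2]
240 [8, 6, 55, 56, 116, 118, 104, 54, 66, 52, 49, 25, 0]
242 [-3, -2, 54, 58, 42, 90, 86, 58, 58, 48, 53, 15, -2]
244 [2, 3, 
[... 1231 characters left out ...]
0.659, 0.1023], [0.6451, 0.0853]]
handle (array([519.6,  26.4]), array([84.6, 14.9]), -2.1, 148) [0.10973468 0.12310434 0.13294813]
r2 (array([ 623.3, -259. ]), array([203.7,  42.2]), -86.7, 1265) 0.03321704409111126
   fin (array([ 623.8, -258.7]), array([30.5, 11.3]), -88.1, 136) 0.08069806358092835
r3 (array([ 519.1, -287.2]), array([204.2,  43.1]), -86.0, 1277) 0.03321993251108579
   fin (array([ 519.2, -288.9]), array([32.3, 12.2]), -88.2, 142) 0.0803282201020089
r1 (array([ 408.7, -305.8]), array([204.2,  43. ]), -80.4, 1205) 0.03304723255285169
   fin (array([ 408.7, -306.3]), array([33.3, 11.3]), -82.4, 141) 0.08029228100831909
block (array([499.1, 422.7]), array([123.5,  66.2]), -1.1, 395) 0.05301370655951043
  return np.nanmean(a, axis, out=out, keepdims=keepdims)
```

Run:
```python
from h import *
c=dict(np.load('top0.npz')); save(c,'pics/t1.png',(195,185,405,305),3.8)
```

```text
(no output)
```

View pics/t1.png

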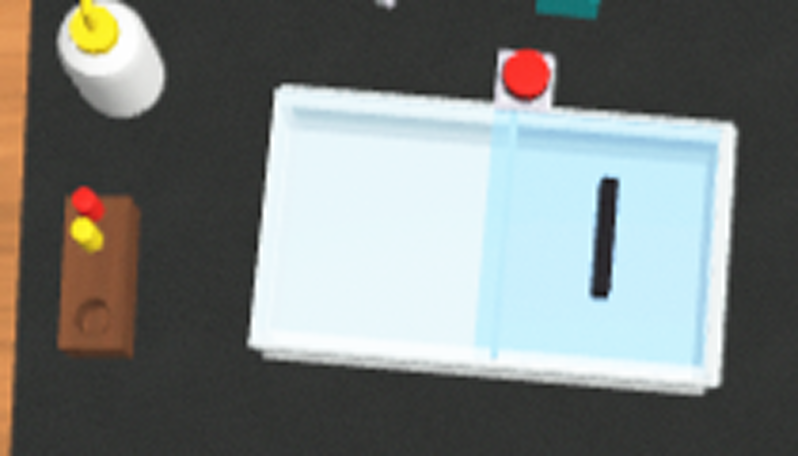

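The crop confirms the layout: hole of the brown block at its lower end (crop 93,318), pin head at (525,75), handle running along box x. The two cameras differ by a few mm because of side-face bias, so I'll fit silhouettes instead.

```bash
cat >> h.py <<'E'
from scipy.optimize import minimize
def box(x0,x1,y0,y1,z0,z1): return np.array([[x,y,z] for x in(x0,x1) for y in(y0,y1) for z in(z0,z1)],float)
def cyl(r,z0,z1): t=np.linspace(0,6.28,40); return np.concatenate([np.c_[r*np.cos(t),r*np.sin(t),0*t+z] for z in(z0,z1)])
RACK=[box(-.1,.1,-.02,.02,0,.034),box(.024,.09,-.009,.009,.034,.048),box(-.09,-.024,-.009,.009,.034,.048),box(-.015,.015,-.005,.005,.034,.08)]
PINH=[cyl(.018,.103,.133)]; HANDLE=[box(-.045,.045,-.007,.007,.103,.133)]; BLOCK=[box(-.06,.06,-.025,.025,0,.055)]
BOX=[box(-.098,.098,-.175,.175,0,.092)]
def proj(c,P):
    q=(P-np.array(c['origin']))@R(c['orientation']);K=np.array(c['mtx'])
    return np.c_[K[0,0]*q[:,0]/-q[:,2]+K[0,2],K[1,1]*-q[:,1]/-q[:,2]+K[1,2]]
def fit(c,model,mask,x0,S=8,z=0.):
    v,u=np.nonzero(mask);a=np.array([u.min()-8,v.min()-8]);n=np.array([u.max()+8,v.max()+8])-a
    T=mask[a[1]:a[1]+n[1],a[0]:a[0]+n[0]].astype(np.float32)
    def cost(p):
        cs,sn=np.cos(p[2]),np.sin(p[2]);M=np.zeros((n[1]*S,n[0]*S),np.uint8)
        for m in model:
            w=np.c_[cs*m[:,0]-sn*m[:,1]+p[0],sn*m[:,0]+cs*m[:,1]+p[1],m[:,2]+z]
            q=((proj(c,w)-a+.5)*S-.5)
            cv2.fillConvexPoly(M,cv2.convexHull(np.round(q*16).astype(np.int32)),255,shift=4)
        A=cv2.resize(M,(int(n[0]),int(n[1])),interpolation=cv2.INTER_AREA)/255.
        return ((A-T)**2).sum()
    x0=np.array(x0,float);best=None
    for d in(.006,.003):
        s=np.vstack([x0]+[x0+np.eye(3)[i]*[d,d,d*8][i] for i in range(3)])
        r=minimize(cost,x0,method='Nelder-Mead',options=dict(initial_simplex=s,xatol=1e-5,fatol=1e-2,maxiter=300));x0=r.x
    return x0,r.fun/T.sum()
def near(c,x,y,rad):
    W=cloud(c); return np.hypot(W[...,0]-x,W[...,1]-y)<rad
def fitrack(c,x0):
    im=c['img'].astype(int); m=(im.max(-1)>75)&near(c,x0[0],x0[1],.135); m=comp(m,proj(c,np.array([[x0[0],x0[1],.04]]))[0]); return fit(c,RACK,m,x0)
E
python3 - <<'E'
from h import *
X0=dict(r1=(.4085,-.305,-1.40),r2=(.622,-.257,-1.51),r3=(.518,-.286,-1.5))
for n in('top','side'):
    c=dict(np.load(f'{n}0.npz')); im=c['img'].astype(int); r,g,b=im[...,0],im[...,1],im[...,2]; W=cloud(c)
    def show(k,f): print(n,k,np.round(f[0][:2]*1000,1),round(f[0][2],4),'err',round(f[1],3))
    pu={'top':(333,205),'side':(361,257)}[n]
    m=comp((r>120)&(g<90)&(b<90),pu); show('pin',fit(c,PINH,m,(.641,.091,0)))
    m=comp((r<70)&(g<70)&(b<70)&(W[...,2]>.09)&(W[...,2]<.17),proj(c,np.array([[.517,.03,.12]]))[0]); show('handle',fit(c,HANDLE,m,(.517,.03,-.07)))
    for k,x in X0.items(): show(k,fitrack(c,x))
    if n=='top':
        m=comp((r>g+15)&(r<160)&near(c,.497,.425,.1)&(W[...,2]<.075),(215,255)); show('block',fit(c,BLOCK,cv2.morphologyEx(m.astype(np.uint8),cv2.MORPH_CLOSE,np.ones((5,5)))>0,(.497,.425,-.01)))
    m=(r>75)&near(c,.52,.105,.24)&(r+g+b>250)
    if n=='top':
        m=comp((r+g+b>240)&(abs(W[...,1]-.1)<.25)&(W[...,0]>.38)&(W[...,0]<.66),(290,250)); m=cv2.morphologyEx(cv2.morphologyEx(m.astype(np.uint8),cv2.MORPH_CLOSE,np.ones((15,15))),cv2.MORPH_OPEN,np.ones((41,41)))>0; show('box',fit(c,BOX,m,(.52,.115,-.07)))
E
```

```text
top pin [644.5  92. ] 0.0196 err 0.198
top handle [519.   31.8] -0.1207 err 0.428
top r1 [ 408.1 -305.4] -1.3963 err 0.054
top r2 [ 623.3 -257. ] -1.5137 err 0.038
top r3 [ 518.8 -286.5] -1.4969 err 0.046
top block [499.6 426.6] -0.0175 err 0.153
top box [526.4 112.4] -0.0518 err 0.044
side pin [642.4  92.8] 0.0536 err 0.301
side handle [516.2  30.9] -0.2376 err 0.345
side r1 [ 407.6 -306.4] -1.3982 err 0.054
side r2 [ 622.5 -258.2] -1.522 err 0.04
side r3 [ 518.1 -287.5] -1.5028 err 0.047
```

Run:
```python
from h import *
c=dict(np.load('top0.npz')); f=lambda x,y,h: ray(c,195+x/3.8-.5,185+y/3.8-.5,h)[:2]*1000
C={k:f(*v,.092) for k,v in dict(A=(278,86),B=(738,123),C=(719,384),D=(249,347)).items()}
for k in C: print(k,C[k].round(1))
q=lambda a,b:(C[b]-C[a]); 
for a,b in('AB','DC','AD','BC'): d=q(a,b); print(a+b,np.linalg.norm(d).round(1),np.arctan2(d[1],d[0]).round(4))
print('centre',np.mean(list(C.values()),0))
a,b=f(609,180,.133),f(600,297,.133); print('handle',a,b,np.arctan2(*(a-b)[::-1]))
print('hole', f(93,318,.055))
# axis-aligned line fits on depth-free edges: handle mask yaw by PCA
im=c['img'].astype(int); m=comp((im.max(-1)<75)&(cv2.boxFilter((im.max(-1)>120).astype(np.float32),-1,(25,25))>.3),(353,247))
v,u=np.nonzero(m); print(m.sum(),u.min(),u.max(),v.min(),v.max()); 
if m.sum()<400:
    print(fit(c,HANDLE,m,(.517,.031,-.07)))
b=[0,0]
print(im[205:210,333], im[240:256:3,353])
```

```text
A [640.1 283.5]
B [613.6 -73. ]
C [410.6 -55.7]
D [436.2 300.6]
AB 357.5 -1.645
DC 357.2 -1.6426
AD 204.6 3.058
BC 203.8 3.0562
centre [525.12170993 113.82924701]
handle [559.08799366  29.56605576] [470.11313508  36.60396809] -0.07893565671453448
hole [462.89059289 425.7940887 ]
120 351 356 232 262
(array([ 0.51611528,  0.03227719, -0.11983044]), np.float64(0.3685062155581187))
[[252  52  46]
 [252  53  44]
 [252  53  47]
 [252  58  48]
 [237  50  43]] [[40 40 42]
 [41 37 41]
 [42 40 46]
 [43 44 47]
 [44 42 47]
 [46 44 49]]
```

move_arm --increments "0.045 -0.058 0.05 0 0 0.025; 0.09 -0.116 0.05 0 0 0.05; 0.135 -0.174 0.05 0 0 0.075; 0.18 -0.232 0.05 0 0 0.1; 0.225 -0.29 0.05 0 0 0.125" --jaw 1

```text
time: 1.62
ee_pos: [0.4639, 0.3236, 0.2715]
tcp_rot: [3.141, 0.0, 3.067]
force: [0.8, 0.1, -0.4]
width: 0.0851
finger_force: 0.0
```

move_arm --increments "0.045 -0.058 0 0 0 0; 0.09 -0.116 0 0 0 0; 0.135 -0.174 0 0 0 0; 0.18 -0.232 0 0 0 0; 0.2255 -0.291 0 0 0 0"

```text
time: 2.25
ee_pos: [0.6443, 0.091, 0.2714]
tcp_rot: [3.141, 0.0, 3.065]
force: [0.7, 0.7, 1.2]
width: 0.0856
finger_force: 0.0
```

move_arm --increments "0 0 0 0 0 0;0 0 0 0 0 0;0 0 0 0 0 0"

```text
time: 2.62
ee_pos: [0.6429, 0.0938, 0.2714]
tcp_rot: [3.141, -0.0, 3.066]
force: [-0.7, -0.6, -0.4]
width: 0.0853
finger_force: 0.0
```

move_arm --increments "0 0 -0.06 0 0 0;0 0 -0.12 0 0 0;0 0 -0.17 0 0 0;0 0 -0.2 0 0 0;0 0 -0.203 0 0 0"

```text
time: 3.25
ee_pos: [0.6422, 0.0934, 0.1076]
tcp_rot: [-3.141, -0.002, 3.066]
force: [1.1, 0.9, 0.7]
width: 0.0855
finger_force: 0.0
```

move_arm --increments "0 0 0 0 0 0;0 0 0 0 0 0;0 0 0 0 0 0;0 0 0 0 0 0;0 0 0 0 0 0" --jaw 0

```text
time: 3.88
ee_pos: [0.6439, 0.0922, 0.1101]
tcp_rot: [3.142, 0.002, 3.064]
force: [-2.0, -1.9, 8.9]
width: 0.0345
finger_force: 58.8
```

move_arm --increments "0 0 0 0 0 0;0 0 0 0 0 0;0 0 0 0 0 0;0 0 0 0 0 0;0 0 0 0 0 0"

```text
time: 4.5
ee_pos: [0.6438, 0.0921, 0.1101]
tcp_rot: [3.142, 0.001, 3.064]
force: [-2.7, -2.0, 8.0]
width: 0.0342
finger_force: 58.8
```

move_arm --increments "0 0 0.015 0 0 0;0 0 0.03 0 0 0;0 0 0.06 0 0 0;0 0 0.1 0 0 0;0 0 0.15 0 0 0"

```text
time: 5.12
ee_pos: [0.6429, 0.0927, 0.2303]
tcp_rot: [-3.142, -0.001, 3.065]
force: [0.2, 0.6, -1.8]
width: 0.0342
finger_force: 60.1
```

move_arm --increments "0 0 0 0 0 0;0 0 0 0 0 0"

```text
time: 5.38
ee_pos: [0.643, 0.0926, 0.2288]
tcp_rot: [3.142, -0.0, 3.065]
force: [-0.5, -1.0, -2.1]
width: 0.0337
finger_force: 60.2
```

Run:
```python
from h import *
c=arm.get_image('side'); save(c,'pics/s2.png',(250,120,450,320),3)
print(arm.observe()['ee_pos'])
```

```text
[0.64282555 0.09255329 0.22817363]
```

View pics/s2.png

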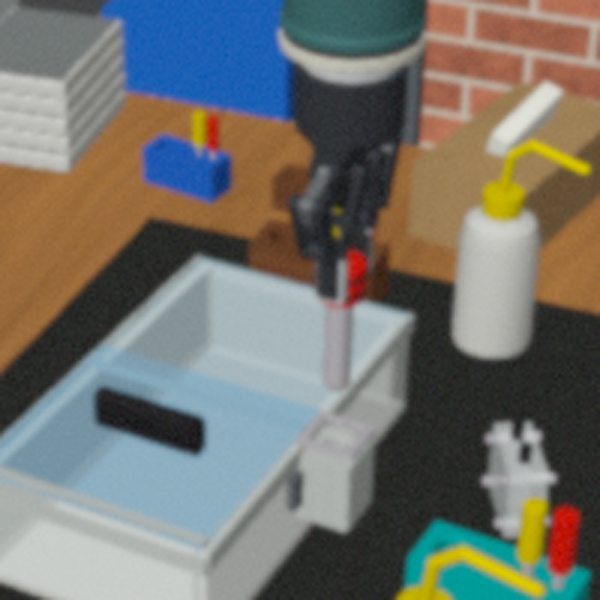

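The pin is gripped and clear of the lock, hanging upright (shank at crop 338,345), with the ear and lug exposed below at (335,440). Next I'll take it to the tool block hole.

move_arm --increments "-0.06 0.03 0 0 0 0;-0.12 0.06 0 0 0 0;-0.17 0.1 0 0 0 0;-0.21 0.15 0 0 0 0;-0.225 0.2 0 0 0 0"

```text
time: 6.05
ee_pos: [0.4613, 0.2535, 0.2284]
tcp_rot: [-3.141, -0.001, 3.065]
force: [1.7, 0.1, -1.1]
width: 0.0339
finger_force: 60.2
```

move_arm --increments "0 0.06 0 0 0 0;0 0.12 0 0 0 0;0 0.17 0 0 0 0;0 0.205 0 0 0 0;0 0.2175 0 0 0 0"

```text
time: 6.68
ee_pos: [0.4624, 0.4277, 0.2275]
tcp_rot: [-3.14, -0.002, 3.066]
force: [-0.7, 0.2, -2.1]
width: 0.0342
finger_force: 60.3
```

move_arm --increments "0 0 -0.03 0 0 0;0 0 -0.06 0 0 0;0 0 -0.09 0 0 0;0 0 -0.1 0 0 0;0 0 -0.1 0 0 0"

```text
time: 7.3
ee_pos: [0.4634, 0.426, 0.1487]
tcp_rot: [-3.141, -0.0, 3.064]
force: [0.2, 0.7, -0.5]
width: 0.0338
finger_force: 60.3
```

Run:
```python
from h import *
print(arm.observe()['ee_pos'])
c=arm.get_image('top'); save(c,'pics/t2.png',(170,200,290,310),5)
c=arm.get_image('side'); np.savez('s3.npz',**c)
im=np.array(c['img'])[150:230,300:420,::-1]; cv2.imwrite('pics/s3.png',cv2.resize(im,None,fx=5,fy=5))
a=cv2.imread('pics/t2.png');b=cv2.imread('pics/s3.png');h=400
cv2.imwrite('pics/c3.png',np.hstack([cv2.resize(a,(390,360)),cv2.resize(b,(405,360))]))
```

```text
[0.46339284 0.42597241 0.14872482]
```

View pics/c3.png

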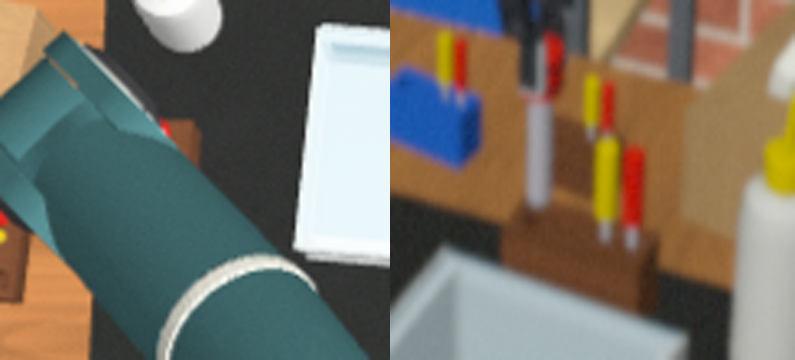

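The side crop shows the pin foot just above the hole end of the brown block (538,205). The arm hides the block in the top crop. I'll lower it in steps and watch the force.

move_arm --increments "0 0 -0.01 0 0 0;0 0 -0.02 0 0 0;0 0 -0.03 0 0 0"

```text
time: 7.78
ee_pos: [0.4632, 0.4264, 0.1242]
tcp_rot: [-3.141, -0.0, 3.065]
force: [0.5, -0.5, -2.3]
width: 0.0344
finger_force: 60.3
```

move_arm --increments "0 0 -0.01 0 0 0;0 0 -0.02 0 0 0;0 0 -0.03 0 0 0;0 0 -0.0375 0 0 0;0 0 -0.0375 0 0 0"

```text
time: 8.4
ee_pos: [0.4634, 0.4265, 0.0946]
tcp_rot: [-3.141, -0.0, 3.064]
force: [-0.0, -0.3, -1.6]
width: 0.0345
finger_force: 60.5
```

move_arm --increments "0 0 -0.0015 0 0 0;0 0 -0.003 0 0 0;0 0 -0.003 0 0 0"

```text
time: 8.78
ee_pos: [0.4642, 0.4267, 0.094]
tcp_rot: [3.14, 0.002, 3.064]
force: [-2.3, -3.4, 17.9]
width: 0.034
finger_force: 62.5
```

move_arm --increments "0 0 0 0 0 0;0 0 0 0 0 0;0 0 0 0 0 0;0 0 0 0 0 0;0 0 0 0 0 0" --jaw 1

```text
time: 9.4
ee_pos: [0.4633, 0.4265, 0.0924]
tcp_rot: [-3.141, -0.0, 3.064]
force: [0.5, -0.2, 0.8]
width: 0.0855
finger_force: 0.0
```

move_arm --increments "0 0 0 0 0 0;0 0 0.02 0 0 0;0 0 0.08 0 0 0;0 0 0.14 0 0 0;0 0 0.17 0 0 0"

```text
time: 10.02
ee_pos: [0.4639, 0.427, 0.2326]
tcp_rot: [3.139, 0.003, 3.064]
force: [-0.2, 1.1, -0.1]
width: 0.0855
finger_force: 0.0
```

move_arm --increments "0.014 -0.06 0 0 0 0;0.028 -0.12 0 0 0 0;0.042 -0.18 0 0 0 0;0.056 -0.24 0 0 0 0;0.069 -0.29 0 0 0 0"

```text
time: 10.65
ee_pos: [0.5189, 0.1926, 0.2298]
tcp_rot: [3.141, 0.001, 3.064]
force: [0.5, 0.0, 0.2]
width: 0.0855
finger_force: 0.0
```

move_arm --increments "0 -0.06 0 0 0 0;0 -0.12 0 0 0 0;0 -0.17 0 0 0 0;0 -0.2 0 0 0 0;0 -0.204 0 0 0 0"

```text
time: 11.28
ee_pos: [0.5186, 0.0297, 0.2296]
tcp_rot: [3.141, 0.001, 3.062]
force: [0.0, -0.4, -0.2]
width: 0.0856
finger_force: 0.0
```

move_arm --increments "0 0 -0.05 0 0 0;0 0 -0.1 0 0 0;0 0 -0.13 0 0 0;0 0 -0.149 0 0 0;0 0 -0.149 0 0 0"

```text
time: 11.9
ee_pos: [0.5184, 0.0318, 0.1091]
tcp_rot: [-3.141, -0.001, 3.065]
force: [-0.1, -0.6, 1.0]
width: 0.0857
finger_force: 0.0
```

move_arm --increments "0 0 0 0 0 0;0 0 0 0 0 0;0 0 0 0 0 0;0 0 0 0 0 0;0 0 0 0 0 0" --jaw 0

```text
time: 12.52
ee_pos: [0.5186, 0.0313, 0.1096]
tcp_rot: [3.141, 0.0, 3.064]
force: [-1.6, 1.0, 6.6]
width: 0.0128
finger_force: 58.7
```

move_arm --increments "0 0 0 0 0 0;0 0 0 0 0 0;0 0 0 0 0 0"

```text
time: 12.9
ee_pos: [0.5186, 0.0313, 0.1097]
tcp_rot: [3.141, 0.0, 3.064]
force: [-2.9, -0.5, 6.8]
width: 0.013
finger_force: 58.6
```

Run:
```python
from h import *
o=arm.observe();print(o['ee_pos'],o['tcp_rot'],o['force'])
```

```text
[0.51864727 0.03130016 0.10966883] [3.14148384e+00 3.45933003e-04 3.06439886e+00] [-2.85225561 -0.46321992  6.84010192]
```

move_arm --increments "0.0015 0.02 0 0 0 0;0.0031 0.04 0 0 0 0;0.0046 0.06 0 0 0 0;0.0062 0.08 0 0 0 0;0.0077 0.1 0 0 0 0"

```text
time: 13.52
ee_pos: [0.5249, 0.1114, 0.1097]
tcp_rot: [-3.141, 0.001, 3.064]
force: [-0.6, -1.7, 6.5]
width: 0.0126
finger_force: 58.7
```

move_arm --increments "0.0015 0.02 0 0 0 0;0.0031 0.04 0 0 0 0;0.0046 0.06 0 0 0 0;0.0062 0.08 0 0 0 0;0.0077 0.1 0 0 0 0"

```text
time: 14.15
ee_pos: [0.5313, 0.1914, 0.1097]
tcp_rot: [-3.141, 0.001, 3.064]
force: [0.1, -2.5, 4.6]
width: 0.0128
finger_force: 58.7
```

move_arm --increments "0.0003 0.003 0 0 0 0;0.0004 0.006 0 0 0 0;0.0004 0.006 0 0 0 0;0.0004 0.006 0 0 0 0"

```text
time: 14.65
ee_pos: [0.5315, 0.1945, 0.1097]
tcp_rot: [-3.14, 0.0, 3.063]
force: [-2.3, -7.4, 9.5]
width: 0.0126
finger_force: 60.4
```

Run:
```python
from h import *
o=arm.observe();print(o['ee_pos'],o['tcp_rot'],o['force'])
```

```text
[0.53148215 0.19445036 0.10968561] [-3.14036182e+00  3.46866301e-04  3.06319429e+00] [-2.29120931 -7.39758131  9.54205285]
```

move_arm --increments "0.0002 0.002 0 0 0 0;0.0003 0.004 0 0 0 0;0.0003 0.004 0 0 0 0;0.0003 0.004 0 0 0 0"

```text
time: 15.15
ee_pos: [0.5315, 0.1946, 0.1097]
tcp_rot: [-3.137, -0.001, 3.061]
force: [-6.7, -25.6, 19.8]
width: 0.0129
finger_force: 61.9
```

move_arm --increments "0 -0.003 0 0 0 0;0 -0.006 0 0 0 0;0 -0.006 0 0 0 0"

```text
time: 15.52
ee_pos: [0.5315, 0.1939, 0.1097]
tcp_rot: [3.142, 0.0, 3.064]
force: [-2.7, -1.3, 8.9]
width: 0.0122
finger_force: 60.4
```

move_arm --increments "0 0 0 0 0 0;0 0 0 0 0 0;0 0 0 0 0 0;0 0 0 0 0 0" --jaw 1

```text
time: 16.02
ee_pos: [0.5314, 0.1945, 0.1092]
tcp_rot: [-3.141, -0.0, 3.065]
force: [0.3, 0.8, 0.8]
width: 0.0835
finger_force: 0.0
```

move_arm --increments "0 0 0.04 0 0 0;0 0 0.1 0 0 0;0 0 0.16 0 0 0;0 0 0.2 0 0 0;0 0 0.2 0 0 0"

```text
time: 16.65
ee_pos: [0.5323, 0.1948, 0.2717]
tcp_rot: [3.14, 0.004, 3.065]
force: [-0.1, 0.5, -0.9]
width: 0.0854
finger_force: 0.0
```

```bash
cat > plan.py <<'E'
# y-z section, mm, box frame. pose (y,z,th): y,z of rack underside centre; th = +y end down
import numpy as np
def pts(poly,n=12):
    P=[]
    for a,b in zip(poly,poly[1:]+poly[:1]): P+=[np.array(a)+(np.array(b)-np.array(a))*t for t in np.linspace(0,1,n,endpoint=False)]
    return np.array(P)
G=58  # grasp height above underside
S=np.vstack([pts([(-100,0),(100,0),(100,34),(-100,34)],40),pts([(-92,34),(92,34),(92,48),(-92,48)],30),
 pts([(-13,G-21),(13,G-21),(13,G+54),(-13,G+54)],20),pts([(-43,G+54),(43,G+54),(43,G+150),(-43,G+150)],20)])
OBS=[(-175,-165,0,97),(-10,200,92,104),(-175,175,0,8),(165,175,0,97)]
def clear(y,z,th):
    c,s=np.cos(th),np.sin(th); p=np.c_[y+c*S[:,0]+s*S[:,1], z-s*S[:,0]+c*S[:,1]]
    d=1e9
    for y0,y1,z0,z1 in OBS:
        dx=np.maximum(np.maximum(y0-p[:,0],p[:,0]-y1),0);dz=np.maximum(np.maximum(z0-p[:,1],p[:,1]-z1),0)
        e=np.hypot(dx,dz); ins=(dx==0)&(dz==0)
        e[ins]=-np.minimum(np.minimum(p[ins,0]-y0,y1-p[ins,0]),np.minimum(p[ins,1]-z0,z1-p[ins,1]))
        d=min(d,e.min())
    # segments vs thin edge corner: obstacle corners inside shape are covered by dense sampling
    return d
if __name__=='__main__':
    for z in list(range(180,5,-8))+[10]:
        b=max(((min(clear(y,z,t),12),-abs(t-.5)*.01,y,t) for y in range(-150,20,3) for t in np.radians(range(0,64,3))))
        print(z,'clr %.1f'%b[0],'y',b[2],'deg',round(np.degrees(b[3])))
E
python3 plan.py
python3 - <<'E'
from h import *
print(arm.observe()['ee_pos'])
for n in('top','side'):
    c=arm.get_image(n)
    for k,x in dict(r1=(.4079,-.306,-1.397),r2=(.623,-.2576,-1.518),r3=(.5185,-.287,-1.5)).items():
        f=fitrack(c,x); print(n,k,np.round(f[0][:2]*1000,1),round(f[0][2],4),round(f[1],3))
E
```

```text
180 clr 12.0 y 18 deg 30
172 clr 12.0 y 18 deg 30
164 clr 12.0 y -105 deg 30
156 clr 12.0 y -111 deg 30
148 clr 12.0 y -114 deg 30
140 clr 12.0 y -120 deg 30
132 clr 12.0 y -126 deg 30
124 clr 12.0 y -126 deg 30
116 clr 12.0 y -126 deg 30
108 clr 12.0 y -126 deg 30
100 clr 12.0 y -126 deg 30
92 clr 12.0 y -126 deg 30
84 clr 12.0 y -117 deg 30
76 clr 12.0 y -102 deg 30
68 clr 10.0 y -84 deg 30
60 clr 6.6 y -69 deg 27
52 clr 8.2 y -63 deg 21
44 clr 10.1 y -57 deg 15
36 clr 12.0 y -48 deg 9
28 clr 12.0 y -39 deg 3
20 clr 12.0 y -36 deg 0
12 clr 4.0 y -27 deg 0
10 clr 2.0 y -27 deg 0
[0.53229418 0.19483156 0.27168506]
top r1 [ 408.  -305.1] -1.3988 0.048
top r2 [ 623.3 -257. ] -1.5142 0.041
top r3 [ 518.8 -286.7] -1.4964 0.042
side r1 [ 407.6 -306.4] -1.3993 0.055
side r2 [ 622.5 -257.9] -1.5204 0.045
side r3 [ 518.1 -287.6] -1.5017 0.047
```

move_arm --increments "0.011 -0.056 0 0 0 -0.046;0.023 -0.113 0 0 0 -0.092;0.034 -0.17 0 0 0 -0.138;0.046 -0.226 0 0 0 -0.184;0.057 -0.2825 0 0 0 -0.2292"

```text
time: 17.38
ee_pos: [0.5767, -0.0329, 0.268]
tcp_rot: [-3.14, -0.001, 2.34]
force: [0.3, -0.0, -0.1]
width: 0.0854
finger_force: 0.0
```

move_arm --increments "0.011 -0.056 0 0 0 -0.046;0.023 -0.113 0 0 0 -0.092;0.034 -0.17 0 0 0 -0.138;0.046 -0.226 0 0 0 -0.184;0.0575 -0.2824 0 0 0 -0.2292"

```text
time: 18.0
ee_pos: [0.6229, -0.2587, 0.2678]
tcp_rot: [-3.14, -0.0, 1.62]
force: [-0.5, -0.4, 0.2]
width: 0.0854
finger_force: 0.0
```

move_arm --increments "0 0 0 0 0 0;0 0 -0.05 0 0 0;0 0 -0.12 0 0 0;0 0 -0.17 0 0 0;0 0 -0.17 0 0 0"

```text
time: 18.62
ee_pos: [0.6213, -0.2559, 0.1299]
tcp_rot: [-3.136, -0.002, 1.626]
force: [0.9, 0.4, 1.5]
width: 0.0854
finger_force: 0.0
```

Run:
```python
from h import *
o=arm.observe();print(o['ee_pos'],o['tcp_rot'],o['joints'])
c=arm.get_image('side'); f=fitrack(c,(.6225,-.258,-1.52)); print(f)
save(c,'pics/s4.png',(180,250,400,450),3)
```

```text
[ 0.62128946 -0.25589986  0.12988531] [-3.13577083e+00 -2.24032712e-03  1.62559545e+00] [-0.01369919  0.6611231   0.52754317  1.57922032 -0.37292402  1.00966788
  0.67940596]
(array([ 0.62254456, -0.25782452, -1.52357254]), np.float64(0.06518320180981119))
```

View pics/s4.png

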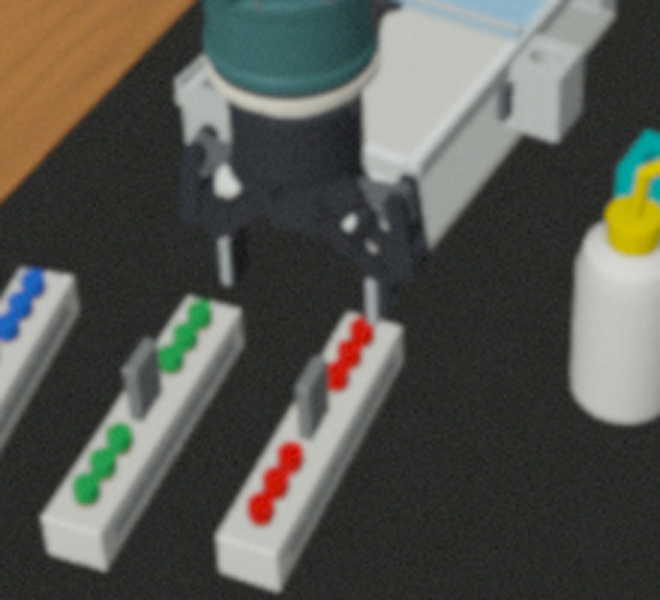

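The side crop shows the open fingers straddling the red rack's fin line (311,400), with the neighbouring racks clear. I'll descend and grip.

move_arm --increments "0 0 -0.05 0 0 0;0 0 -0.09 0 0 0;0 0 -0.11 0 0 0;0 0 -0.115 0 0 0;0 0 -0.115 0 0 0"

```text
time: 19.3
ee_pos: [0.6237, -0.2578, 0.0426]
tcp_rot: [3.14, 0.001, 1.625]
force: [0.5, -0.7, 0.6]
width: 0.0855
finger_force: 0.0
```

move_arm --increments "0 0 0 0 0 0;0 0 0 0 0 0;0 0 0 0 0 0;0 0 0 0 0 0;0 0 0 0 0 0" --jaw 0

```text
time: 19.92
ee_pos: [0.6231, -0.2575, 0.0414]
tcp_rot: [3.142, 0.0, 1.624]
force: [-0.9, 0.8, 1.0]
width: 0.0094
finger_force: 61.1
```

move_arm --increments "0 0 0 0 0 0;0 0 0 0 0 0;0 0 0.005 0 0 0;0 0 0.01 0 0 0;0 0 0.02 0 0 0"

```text
time: 20.55
ee_pos: [0.6228, -0.2574, 0.0574]
tcp_rot: [-3.141, -0.0, 1.624]
force: [-0.5, -0.0, -4.0]
width: 0.0097
finger_force: 60.3
```

Run:
```python
from h import *
o=arm.observe();print(o['ee_pos'],o['tcp_rot'],o['force'])
from plan import clear
W=[(-126,132,30),(-126,92,30),(-117,84,30),(-102,76,30),(-84,68,30),(-69,60,27),(-63,52,21),(-57,44,15),(-50,36,9),(-47,28,3),(-46,20,0),(-45,10,0)]
for a,b in zip(W,W[1:]): print(a,b,[round(clear(*( (np.array(a)*(1-t)+np.array(b)*t)*[1,1,np.pi/180])),1) for t in(0,.5,1)])
print(clear(-126,140,np.radians(30)))
```

```text
[ 0.62277333 -0.25737525  0.05738186] [-3.14089255e+00 -1.45388997e-04  1.62437716e+00] [-0.48426813 -0.03995667 -3.99710656]
(-126, 132, 30) (-126, 92, 30) [np.float64(14.5), np.float64(12.4), np.float64(13.1)]
(-126, 92, 30) (-117, 84, 30) [np.float64(13.1), np.float64(11.5), np.float64(12.7)]
(-117, 84, 30) (-102, 76, 30) [np.float64(12.7), np.float64(12.2), np.float64(12.0)]
(-102, 76, 30) (-84, 68, 30) [np.float64(12.0), np.float64(10.8), np.float64(10.0)]
(-84, 68, 30) (-69, 60, 27) [np.float64(10.0), np.float64(8.3), np.float64(6.6)]
(-69, 60, 27) (-63, 52, 21) [np.float64(6.6), np.float64(7.3), np.float64(8.2)]
(-63, 52, 21) (-57, 44, 15) [np.float64(8.2), np.float64(9.1), np.float64(10.1)]
(-57, 44, 15) (-50, 36, 9) [np.float64(10.1), np.float64(11.2), np.float64(12.4)]
(-50, 36, 9) (-47, 28, 3) [np.float64(12.4), np.float64(13.5), np.float64(14.8)]
(-47, 28, 3) (-46, 20, 0) [np.float64(14.8), np.float64(13.4), np.float64(12.0)]
(-46, 20, 0) (-45, 10, 0) [np.float64(12.0), np.float64(7.0), np.float64(2.0)]
18.462794560208582
```

```bash
cat > gen.py <<'E'
# usage: gen.py X Y Z(commanded, mm) bx h [turn yaw first]
import sys,numpy as np
x,y,z,bx,h,dyaw=map(float,sys.argv[1:7])
B=np.array([525.5,113.6]);a=-.077;c,s=np.cos(a),np.sin(a)
def tcp(w):
    by,bz,t=w;t=np.radians(t);by=by+np.sin(t)*h
    return np.array([B[0]+c*bx-s*by,B[1]+s*bx+c*by,bz+np.cos(t)*h])
def row(d,t=0,yw=0):
    d=d/800;return "%.4f %.4f %.4f %.4f %.4f %.4f"%(*d,-np.radians(t)/np.pi*c,-np.radians(t)/np.pi*s,yw/np.pi)
p=np.array([x,y,z]);up=np.array([x,y,165+h])
print('LIFT',';'.join(row((up-p)*f,0,dyaw*f) for f in(.25,.5,.75,1,1)))
W=[(-126,165,0),(-126,150,30),(-126,92,30),(-102,76,30),(-84,68,30),(-69,60,27),(-57,44,15),(-47,28,3),(-46,20,0),(-45,11,0),(-45,9,0)]
p=up;t0=0;q=tcp(W[0]);n=int(np.ceil(np.linalg.norm(q-p)/300))
for i in range(n):
    e=p+(q-p)/n;print('GO',';'.join(row((q-p)/n*f) for f in(.2,.4,.6,.8,1)));
    if i==n-1:p=q
    else: p=e; n=n # equal parts
    if n==2 and i==0: pass
    # after first part remaining path is n-i-1 parts
    if i<n-1: q=tcp(W[0]); n_rem=n-i-1; print('GO',';'.join(row((q-p)/n_rem*f) for f in(.2,.4,.6,.8,1))) if n_rem==1 else None; p=q; break
prev=W[0]
for w in W[1:]:
    k=4 if abs(w[2]-prev[2])>20 else 3
    r=[row(tcp(np.array(prev)+(np.array(w)-np.array(prev))*f)-tcp(prev),(w[2]-prev[2])*f) for f in [(j+1)/k for j in range(k)]+[1]]
    print(w,';'.join(r),'->',np.round(tcp(w),1)); prev=w
E
python3 gen.py 623 -257.4 57.2 52 41.2 -0.131
```

```text
LIFT 0.0000 0.0000 0.0466 -0.0000 0.0000 -0.0104;0.0000 0.0000 0.0931 -0.0000 0.0000 -0.0208;0.0000 0.0000 0.1397 -0.0000 0.0000 -0.0313;0.0000 0.0000 0.1862 -0.0000 0.0000 -0.0417;0.0000 0.0000 0.1862 -0.0000 0.0000 -0.0417
GO -0.0138 0.0603 0.0000 -0.0000 0.0000 0.0000;-0.0277 0.1207 0.0000 -0.0000 0.0000 0.0000;-0.0415 0.1810 0.0000 -0.0000 0.0000 0.0000;-0.0553 0.2414 0.0000 -0.0000 0.0000 0.0000;-0.0692 0.3017 0.0000 -0.0000 0.0000 0.0000
(-126, 150, 30) 0.0005 0.0067 -0.0051 -0.0415 0.0032 0.0000;0.0010 0.0133 -0.0111 -0.0831 0.0064 0.0000;0.0015 0.0196 -0.0180 -0.1246 0.0096 0.0000;0.0020 0.0257 -0.0256 -0.1662 0.0128 0.0000;0.0020 0.0257 -0.0256 -0.1662 0.0128 0.0000 -> [569.2   4.5 185.7]
(-126, 92, 30) 0.0000 0.0000 -0.0242 -0.0000 0.0000 0.0000;0.0000 0.0000 -0.0483 -0.0000 0.0000 0.0000;0.0000 0.0000 -0.0725 -0.0000 0.0000 0.0000;0.0000 0.0000 -0.0725 -0.0000 0.0000 0.0000 -> [569.2   4.5 127.7]
(-102, 76, 30) 0.0008 0.0100 -0.0067 -0.0000 0.0000 0.0000;0.0015 0.0199 -0.0133 -0.0000 0.0000 0.0000;0.0023 0.0299 -0.0200 -0.0000 0.0000 0.0000;0.0023 0.0299 -0.0200 -0.0000 0.
[... 828 characters left out ...]
0019 -0.0183 0.0665 -0.0051 0.0000 -> [573.9  64.9  69.1]
(-46, 20, 0) -0.0000 -0.0005 -0.0033 0.0055 -0.0004 0.0000;-0.0001 -0.0010 -0.0066 0.0111 -0.0009 0.0000;-0.0001 -0.0014 -0.0099 0.0166 -0.0013 0.0000;-0.0001 -0.0014 -0.0099 0.0166 -0.0013 0.0000 -> [573.8  63.7  61.2]
(-45, 11, 0) 0.0000 0.0004 -0.0037 -0.0000 0.0000 0.0000;0.0001 0.0008 -0.0075 -0.0000 0.0000 0.0000;0.0001 0.0012 -0.0112 -0.0000 0.0000 0.0000;0.0001 0.0012 -0.0112 -0.0000 0.0000 0.0000 -> [573.9  64.7  52.2]
(-45, 9, 0) 0.0000 0.0000 -0.0008 -0.0000 0.0000 0.0000;0.0000 0.0000 -0.0017 -0.0000 0.0000 0.0000;0.0000 0.0000 -0.0025 -0.0000 0.0000 0.0000;0.0000 0.0000 -0.0025 -0.0000 0.0000 0.0000 -> [573.9  64.7  50.2]
```

move_arm --increments "0 0 0.046 0 0 -0.01;0 0 0.093 0 0 -0.02;0 0 0.14 0 0 -0.03;0 0 0.186 0 0 -0.0417;0 0 0.186 0 0 -0.0417"

```text
time: 21.18
ee_pos: [0.624, -0.2581, 0.2094]
tcp_rot: [3.137, 0.001, 1.493]
force: [0.2, 0.3, -4.1]
width: 0.0097
finger_force: 60.5
```

move_arm --increments "-0.014 0.06 0 0 0 0;-0.028 0.12 0 0 0 0;-0.042 0.18 0 0 0 0;-0.055 0.24 0 0 0 0;-0.0692 0.3017 0 0 0 0"

```text
time: 21.8
ee_pos: [0.5667, -0.0145, 0.2055]
tcp_rot: [-3.141, 0.0, 1.494]
force: [0.8, 1.3, -3.7]
width: 0.0089
finger_force: 60.7
```

move_arm --increments "0.0005 0.0067 -0.005 -0.0415 0.0032 0;0.001 0.0133 -0.011 -0.083 0.0064 0;0.0015 0.0196 -0.018 -0.1246 0.0096 0;0.002 0.0257 -0.0256 -0.1662 0.0128 0;0.002 0.0257 -0.0256 -0.1662 0.0128 0"

```text
time: 22.42
ee_pos: [0.5686, 0.0074, 0.1834]
tcp_rot: [-3.138, 0.526, 1.501]
force: [-0.6, -0.6, -3.4]
width: 0.0098
finger_force: 60.7
```

move_arm --increments "0 0 0 0 0 0;0 0 0 0 0 0"

```text
time: 22.68
ee_pos: [0.5692, 0.0034, 0.186]
tcp_rot: [3.141, 0.522, 1.491]
force: [0.3, -0.6, -3.3]
width: 0.0092
finger_force: 60.7
```

Run:
```python
from h import *
o=arm.observe();print(o['ee_pos'],o['tcp_rot'],o['force'],o['joints'].round(2))
c=arm.get_image('side'); save(c,'pics/s5.png',(180,150,420,350),3)
```

```text
[0.56919702 0.00337067 0.18598881] [3.14078416 0.52219396 1.49118166] [ 0.33389066 -0.5572634  -3.28445173] [-0.86  0.58  0.74  1.77  0.15  1.07 -0.34]
```

View pics/s5.png

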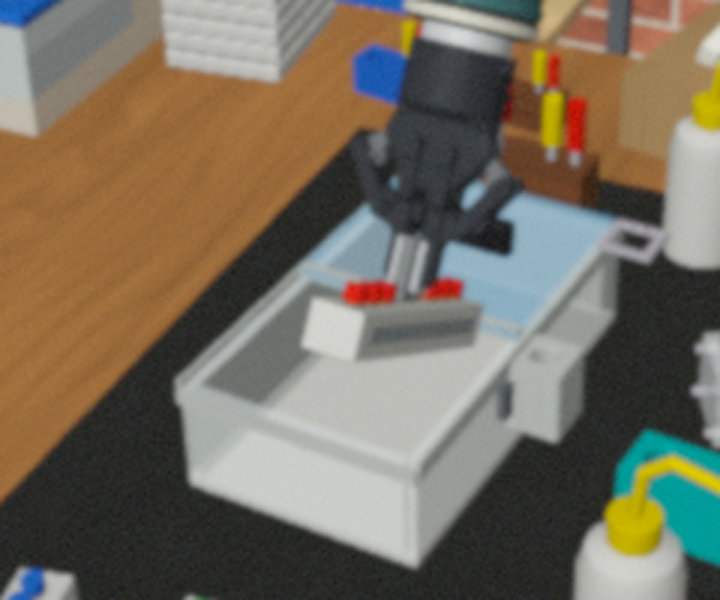

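The side crop shows the rack above the opening with its far (+y) end dipped, cover open with the ear at (633,240), and nothing touching. I'll continue in.

move_arm --increments "0 0 -0.0242 0 0 0;0 0 -0.0483 0 0 0;0 0 -0.0725 0 0 0;0 0 -0.0725 0 0 0"

```text
time: 23.22
ee_pos: [0.5684, 0.0042, 0.1258]
tcp_rot: [-3.139, 0.525, 1.495]
force: [0.4, -0.2, -2.9]
width: 0.009
finger_force: 60.7
```

move_arm --increments "0.0008 0.01 -0.0067 0 0 0;0.0015 0.02 -0.0133 0 0 0;0.0023 0.03 -0.02 0 0 0;0.0023 0.03 -0.02 0 0 0"

```text
time: 23.72
ee_pos: [0.5711, 0.0295, 0.1112]
tcp_rot: [-3.141, 0.524, 1.495]
force: [0.5, 0.5, -3.5]
width: 0.0094
finger_force: 60.7
```

move_arm --increments "0.0006 0.0075 -0.0033 0 0 0;0.0012 0.015 -0.0067 0 0 0;0.0017 0.0224 -0.01 0 0 0;0.0017 0.0224 -0.01 0 0 0"

```text
time: 24.22
ee_pos: [0.5724, 0.047, 0.1033]
tcp_rot: [-3.141, 0.524, 1.494]
force: [0.0, 0.1, -3.4]
width: 0.0091
finger_force: 60.7
```

move_arm --increments "0.0004 0.0055 -0.0029 0.0055 -0.0004 0;0.0008 0.0109 -0.0058 0.0111 -0.0009 0;0.0013 0.0163 -0.0087 0.0166 -0.0013 0;0.0013 0.0163 -0.0087 0.0166 -0.0013 0"

```text
time: 24.72
ee_pos: [0.5735, 0.0594, 0.0966]
tcp_rot: [3.141, 0.471, 1.493]
force: [0.3, -0.7, -2.8]
width: 0.0092
finger_force: 60.7
```

move_arm --increments "0.0001 0.0017 -0.0051 0.0222 -0.0017 0;0.0003 0.0034 -0.0105 0.0443 -0.0034 0;0.0004 0.0049 -0.0161 0.0665 -0.0051 0;0.0004 0.0049 -0.0161 0.0665 -0.0051 0"

```text
time: 25.22
ee_pos: [0.5738, 0.0619, 0.0841]
tcp_rot: [3.141, 0.262, 1.491]
force: [0.0, -0.3, -3.5]
width: 0.0092
finger_force: 60.7
```

move_arm --increments "0.0001 0.0007 -0.0059 0.0222 -0.0017 0;0.0001 0.0013 -0.012 0.0443 -0.0034 0;0.0001 0.0019 -0.0183 0.0665 -0.0051 0;0.0001 0.0019 -0.0183 0.0665 -0.0051 0"

```text
time: 25.72
ee_pos: [0.5737, 0.0637, 0.069]
tcp_rot: [-3.141, 0.054, 1.492]
force: [0.1, -0.1, -3.6]
width: 0.0091
finger_force: 60.6
```

move_arm --increments "0 -0.0005 -0.0033 0.0055 -0.0004 0;0 -0.001 -0.0066 0.0111 -0.0009 0;0 -0.0014 -0.0099 0.0166 -0.0013 0;0 -0.0014 -0.0099 0.0166 -0.0013 0"

```text
time: 26.22
ee_pos: [0.5738, 0.0633, 0.061]
tcp_rot: [-3.141, 0.0, 1.493]
force: [-0.5, 0.3, -2.8]
width: 0.0095
finger_force: 60.7
```

move_arm --increments "0 0.0004 -0.0037 0 0 0;0 0.0008 -0.0075 0 0 0;0 0.0012 -0.0112 0 0 0;0 0.0012 -0.0112 0 0 0"

```text
time: 26.72
ee_pos: [0.5737, 0.0648, 0.0519]
tcp_rot: [-3.141, 0.0, 1.494]
force: [-0.2, 0.1, -4.2]
width: 0.0092
finger_force: 60.7
```

move_arm --increments "0 0 -0.001 0 0 0;0 0 -0.002 0 0 0;0 0 -0.003 0 0 0;0 0 -0.0035 0 0 0;0 0 -0.0035 0 0 0"

```text
time: 27.35
ee_pos: [0.5739, 0.0647, 0.0495]
tcp_rot: [-3.142, -0.0, 1.493]
force: [-0.9, 0.5, -1.9]
width: 0.0096
finger_force: 60.9
```

move_arm --increments "0 0 -0.0005 0 0 0;0 0 -0.001 0 0 0;0 0 -0.001 0 0 0"

```text
time: 27.72
ee_pos: [0.574, 0.0648, 0.0493]
tcp_rot: [3.141, -0.0, 1.493]
force: [-5.5, 1.5, 11.5]
width: 0.0097
finger_force: 62.9
```

move_arm --increments "0 0 0 0 0 0;0 0 0 0 0 0;0 0 0 0 0 0;0 0 0 0 0 0" --jaw 0.33

```text
time: 28.22
ee_pos: [0.5712, 0.065, 0.0486]
tcp_rot: [-3.136, -0.0, 1.494]
force: [-28.0, 1.1, 22.5]
width: 0.0279
finger_force: 16.9
```

move_arm --increments "0 0 0.01 0 0 0;0 0 0.04 0 0 0;0 0 0.1 0 0 0;0 0 0.17 0 0 0;0 0 0.2 0 0 0"

```text
time: 28.85
ee_pos: [0.5751, 0.0646, 0.212]
tcp_rot: [3.137, -0.001, 1.493]
force: [0.5, 0.4, -0.3]
width: 0.0281
finger_force: 0.0
```

Run:
```python
from h import *
print(arm.observe()['ee_pos'])
for n in('top','side'):
    c=arm.get_image(n); np.savez(f'{n}5.npz',**c)
    for k,x in dict(r1=(.4079,-.306,-1.397),r3=(.5185,-.287,-1.5)).items():
        f=fitrack(c,x); print(n,k,np.round(f[0][:2]*1000,1),round(f[0][2],4),round(f[1],3))
a=dict(np.load('side5.npz'));save(a,'pics/s6.png',(200,170,440,370),2.5)
```

```text
[0.5750869  0.06459896 0.21203919]
top r1 [ 408.1 -305.4] -1.3958 0.05
top r3 [ 518.8 -286.5] -1.4971 0.046
side r1 [ 407.6 -306.3] -1.3995 0.054
side r3 [ 518.  -287.6] -1.5021 0.046
```

View pics/s6.png

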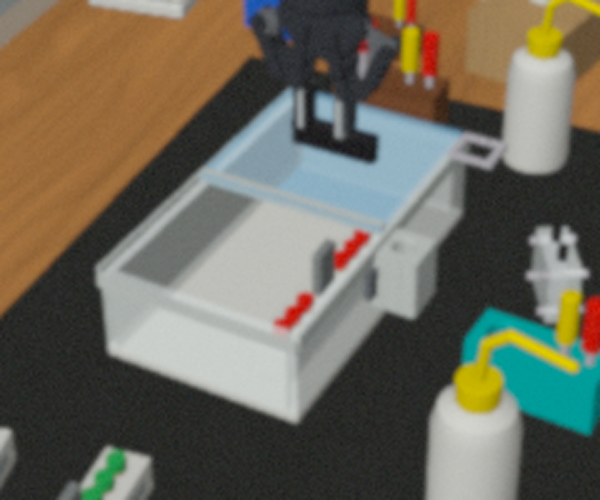

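The red rack sits flat against the +x side, with its fin at (323,265) and nothing tipped. When the fingers opened they pressed the wall, so I'll use smaller openings in the box from here on. Next is the green rack.

move_arm --increments "-0.007 -0.044 0 0 0 0.01;-0.014 -0.088 0 0 0 0.02;-0.021 -0.132 0 0 0 0.03;-0.028 -0.176 0 0 0 0.04;-0.0347 -0.22 0 0 0 0.0474"

```text
time: 29.58
ee_pos: [0.5457, -0.1125, 0.208]
tcp_rot: [-3.141, 0.0, 1.643]
force: [0.4, 0.1, 0.6]
width: 0.0283
finger_force: 0.0
```

move_arm --increments "-0.007 -0.044 0 0 0 0;-0.014 -0.088 0 0 0 0;-0.021 -0.132 0 0 0 0;-0.028 -0.176 0 0 0 0;-0.0347 -0.2198 0 0 0 0" --jaw 1

```text
time: 30.2
ee_pos: [0.518, -0.2883, 0.208]
tcp_rot: [-3.141, -0.0, 1.642]
force: [0.3, -0.1, 0.6]
width: 0.0856
finger_force: 0.0
```

move_arm --increments "0 0 -0.02 0 0 0;0 0 -0.05 0 0 0;0 0 -0.09 0 0 0;0 0 -0.11 0 0 0;0 0 -0.11 0 0 0"

```text
time: 30.82
ee_pos: [0.518, -0.2865, 0.1196]
tcp_rot: [-3.14, -0.001, 1.643]
force: [-0.0, -0.1, 1.5]
width: 0.0851
finger_force: 0.0
```

```bash
python3 - <<'E'
from h import *
o=arm.observe();print(o['ee_pos'],o['tcp_rot'])
c=arm.get_image('side')
for k,x in dict(r1=(.4079,-.306,-1.397),r3=(.5185,-.287,-1.5)).items():
        f=fitrack(c,x); print(k,np.round(f[0][:2]*1000,1),round(f[0][2],4),round(f[1],3))
E
python3 gen.py 518.4 -287 57.2 -48 41.2 -0.149
```

```text
[ 0.51798176 -0.28654195  0.11959225] [-3.13965225e+00 -7.65245409e-04  1.64262144e+00]
r1 [ 407.5 -306. ] -1.3993 0.073
r3 [ 518.1 -287.5] -1.5015 0.056
LIFT 0.0000 0.0000 0.0466 -0.0000 0.0000 -0.0119;0.0000 0.0000 0.0931 -0.0000 0.0000 -0.0237;0.0000 0.0000 0.1397 -0.0000 0.0000 -0.0356;0.0000 0.0000 0.1862 -0.0000 0.0000 -0.0474;0.0000 0.0000 0.1862 -0.0000 0.0000 -0.0474
GO -0.0126 0.0697 0.0000 -0.0000 0.0000 0.0000;-0.0252 0.1393 0.0000 -0.0000 0.0000 0.0000;-0.0378 0.2090 0.0000 -0.0000 0.0000 0.0000;-0.0505 0.2787 0.0000 -0.0000 0.0000 0.0000;-0.0631 0.3483 0.0000 -0.0000 0.0000 0.0000
(-126, 150, 30) 0.0005 0.0067 -0.0051 -0.0415 0.0032 0.0000;0.0010 0.0133 -0.0111 -0.0831 0.0064 0.0000;0.0015 0.0196 -0.0180 -0.1246 0.0096 0.0000;0.0020 0.0257 -0.0256 -0.1662 0.0128 0.0000;0.0020 0.0257 -0.0256 -0.1662 0.0128 0.0000 -> [469.5  12.2 185.7]
(-126, 92, 30) 0.0000 0.0000 -0.0242 -0.0000 0.0000 0.0000;0.0000 0.0000 -0.0483 -0.0000 0.0000 0.0000;0.0000 0.0000 -0.0725 -0.0000 0.0000 0.0000;0.0000 0.0000 -0.0725 -0.0000 0.0000 0.0000 -> [469.5  12.2 127.7]
(-102, 76, 30) 0.0008 0.0
[... 982 characters left out ...]
0019 -0.0183 0.0665 -0.0051 0.0000 -> [474.2  72.6  69.1]
(-46, 20, 0) -0.0000 -0.0005 -0.0033 0.0055 -0.0004 0.0000;-0.0001 -0.0010 -0.0066 0.0111 -0.0009 0.0000;-0.0001 -0.0014 -0.0099 0.0166 -0.0013 0.0000;-0.0001 -0.0014 -0.0099 0.0166 -0.0013 0.0000 -> [474.1  71.4  61.2]
(-45, 11, 0) 0.0000 0.0004 -0.0037 -0.0000 0.0000 0.0000;0.0001 0.0008 -0.0075 -0.0000 0.0000 0.0000;0.0001 0.0012 -0.0112 -0.0000 0.0000 0.0000;0.0001 0.0012 -0.0112 -0.0000 0.0000 0.0000 -> [474.2  72.4  52.2]
(-45, 9, 0) 0.0000 0.0000 -0.0008 -0.0000 0.0000 0.0000;0.0000 0.0000 -0.0017 -0.0000 0.0000 0.0000;0.0000 0.0000 -0.0025 -0.0000 0.0000 0.0000;0.0000 0.0000 -0.0025 -0.0000 0.0000 0.0000 -> [474.2  72.4  50.2]
```

move_arm --increments "0 0 -0.04 0 0 0;0 0 -0.08 0 0 0;0 0 -0.095 0 0 0;0 0 -0.0993 0 0 0;0 0 -0.0993 0 0 0"

```text
time: 31.5
ee_pos: [0.5189, -0.2874, 0.0422]
tcp_rot: [3.141, 0.001, 1.642]
force: [0.4, 0.1, 0.1]
width: 0.0857
finger_force: 0.0
```

move_arm --increments "0 0 0 0 0 0;0 0 0 0 0 0;0 0 0 0 0 0;0 0 0 0 0 0;0 0 0 0 0 0" --jaw 0

```text
time: 32.12
ee_pos: [0.5184, -0.2871, 0.0413]
tcp_rot: [3.142, 0.0, 1.642]
force: [-1.5, 0.2, 2.8]
width: 0.0091
finger_force: 58.5
```

move_arm --increments "0 0 0 0 0 0;0 0 0 0 0 0;0 0 0.005 0 0 0;0 0 0.01 0 0 0;0 0 0.02 0 0 0"

```text
time: 32.75
ee_pos: [0.5182, -0.287, 0.0574]
tcp_rot: [-3.141, -0.0, 1.642]
force: [0.8, 1.0, -2.9]
width: 0.0095
finger_force: 58.3
```

move_arm --increments "0 0 0.046 0 0 -0.012;0 0 0.093 0 0 -0.024;0 0 0.14 0 0 -0.036;0 0 0.186 0 0 -0.0474;0 0 0.186 0 0 -0.0474"

```text
time: 33.38
ee_pos: [0.5193, -0.2878, 0.2089]
tcp_rot: [3.137, 0.001, 1.493]
force: [0.5, -0.0, -3.1]
width: 0.0091
finger_force: 58.8
```

move_arm --increments "-0.0126 0.0697 0 0 0 0;-0.0252 0.1393 0 0 0 0;-0.0378 0.209 0 0 0 0;-0.0505 0.2787 0 0 0 0;-0.0631 0.3483 0 0 0 0"

```text
time: 34.0
ee_pos: [0.4669, -0.0067, 0.2055]
tcp_rot: [-3.141, 0.0, 1.494]
force: [0.8, 0.2, -2.1]
width: 0.0093
finger_force: 59.3
```

move_arm --increments "0.0005 0.0067 -0.005 -0.0415 0.0032 0;0.001 0.0133 -0.011 -0.083 0.0064 0;0.0015 0.0196 -0.018 -0.1246 0.0096 0;0.002 0.0257 -0.0256 -0.1662 0.0128 0;0.002 0.0257 -0.0256 -0.1662 0.0128 0"

```text
time: 34.62
ee_pos: [0.4689, 0.014, 0.1839]
tcp_rot: [-3.138, 0.527, 1.5]
force: [-0.6, 0.1, -2.6]
width: 0.0091
finger_force: 59.3
```

move_arm --increments "0 0 0 0 0 0;0 0 0 0 0 0"

```text
time: 34.88
ee_pos: [0.4694, 0.0112, 0.1858]
tcp_rot: [3.141, 0.522, 1.491]
force: [-0.5, -0.3, -2.4]
width: 0.0096
finger_force: 59.3
```

move_arm --increments "0 0 -0.0242 0 0 0;0 0 -0.0483 0 0 0;0 0 -0.0725 0 0 0;0 0 -0.0725 0 0 0"

```text
time: 35.38
ee_pos: [0.469, 0.0113, 0.1272]
tcp_rot: [-3.141, 0.524, 1.493]
force: [0.3, 0.5, -2.0]
width: 0.0093
finger_force: 59.3
```

move_arm --increments "0.0008 0.01 -0.0067 0 0 0;0.0015 0.02 -0.0133 0 0 0;0.0023 0.03 -0.02 0 0 0;0.0023 0.03 -0.02 0 0 0"

```text
time: 35.88
ee_pos: [0.4714, 0.0369, 0.1112]
tcp_rot: [-3.141, 0.524, 1.495]
force: [-0.4, -0.4, -2.3]
width: 0.0095
finger_force: 59.3
```

move_arm --increments "0.0006 0.0075 -0.0033 0 0 0;0.0012 0.015 -0.0067 0 0 0;0.0017 0.0224 -0.01 0 0 0;0.0017 0.0224 -0.01 0 0 0"

```text
time: 36.38
ee_pos: [0.4727, 0.0545, 0.1033]
tcp_rot: [-3.142, 0.524, 1.494]
force: [0.2, -0.5, -3.1]
width: 0.0091
finger_force: 59.3
```

move_arm --increments "0.0004 0.0055 -0.0029 0.0055 -0.0004 0;0.0008 0.0109 -0.0058 0.0111 -0.0009 0;0.0013 0.0163 -0.0087 0.0166 -0.0013 0;0.0013 0.0163 -0.0087 0.0166 -0.0013 0"

```text
time: 36.88
ee_pos: [0.4738, 0.067, 0.0965]
tcp_rot: [3.141, 0.471, 1.493]
force: [-0.1, 0.5, -3.0]
width: 0.0092
finger_force: 59.3
```

move_arm --increments "0.0001 0.0017 -0.0051 0.0222 -0.0017 0;0.0003 0.0034 -0.0105 0.0443 -0.0034 0;0.0004 0.0049 -0.0161 0.0665 -0.0051 0;0.0004 0.0049 -0.0161 0.0665 -0.0051 0"

```text
time: 37.38
ee_pos: [0.474, 0.0698, 0.0839]
tcp_rot: [3.141, 0.262, 1.491]
force: [0.6, -0.8, -2.8]
width: 0.0093
finger_force: 59.2
```

move_arm --increments "0.0001 0.0007 -0.0059 0.0222 -0.0017 0;0.0001 0.0013 -0.012 0.0443 -0.0034 0;0.0001 0.0019 -0.0183 0.0665 -0.0051 0;0.0001 0.0019 -0.0183 0.0665 -0.0051 0"

```text
time: 37.88
ee_pos: [0.4739, 0.0716, 0.0689]
tcp_rot: [-3.14, 0.054, 1.492]
force: [-0.2, 0.2, -2.1]
width: 0.0093
finger_force: 59.2
```

move_arm --increments "0 -0.0005 -0.0033 0.0055 -0.0004 0;0 -0.001 -0.0066 0.0111 -0.0009 0;0 -0.0014 -0.0099 0.0166 -0.0013 0;0 -0.0014 -0.0099 0.0166 -0.0013 0"

```text
time: 38.38
ee_pos: [0.474, 0.071, 0.0609]
tcp_rot: [-3.141, 0.0, 1.493]
force: [-1.2, 1.1, -3.3]
width: 0.0093
finger_force: 59.3
```

move_arm --increments "0 0.0004 -0.0037 0 0 0;0 0.0008 -0.0075 0 0 0;0 0.0012 -0.0112 0 0 0;0 0.0012 -0.0112 0 0 0"

```text
time: 38.88
ee_pos: [0.474, 0.0724, 0.0519]
tcp_rot: [-3.141, 0.0, 1.494]
force: [0.5, 0.1, -3.0]
width: 0.0093
finger_force: 59.3
```

move_arm --increments "0 0 -0.001 0 0 0;0 0 -0.002 0 0 0;0 0 -0.003 0 0 0;0 0 -0.0037 0 0 0;0 0 -0.0037 0 0 0"

```text
time: 39.5
ee_pos: [0.4741, 0.0723, 0.0493]
tcp_rot: [-3.141, -0.0, 1.493]
force: [-1.8, -0.7, 1.0]
width: 0.0096
finger_force: 59.7
```

move_arm --increments "0 0 0 0 0 0;0 0 0 0 0 0;0 0 0 0 0 0;0 0 0 0 0 0" --jaw 0.2

```text
time: 40.0
ee_pos: [0.4741, 0.0723, 0.0492]
tcp_rot: [-3.142, 0.0, 1.493]
force: [-0.1, -0.1, -0.2]
width: 0.0171
finger_force: 0.0
```

move_arm --increments "0 0 0.01 0 0 0;0 0 0.04 0 0 0;0 0 0.1 0 0 0;0 0 0.17 0 0 0;0 0 0.2 0 0 0"

```text
time: 40.62
ee_pos: [0.4749, 0.0724, 0.2127]
tcp_rot: [3.138, -0.002, 1.493]
force: [-0.1, -0.1, 0.1]
width: 0.0174
finger_force: 0.0
```

Run:
```python
from h import *
for n in('top','side'):
    c=arm.get_image(n); np.savez(f'{n}7.npz',**c)
    for k,x in dict(r1=(.4079,-.306,-1.397)).items():
        f=fitrack(c,x); print(n,k,np.round(f[0][:2]*1000,1),round(f[0][2],4),round(f[1],3))
a=dict(np.load('side7.npz'));save(a,'pics/s7.png',(200,190,400,350),3)
```

```text
top r1 [ 408.  -305.1] -1.3962 0.053
side r1 [ 407.7 -306.3] -1.3993 0.052
```

View pics/s7.png

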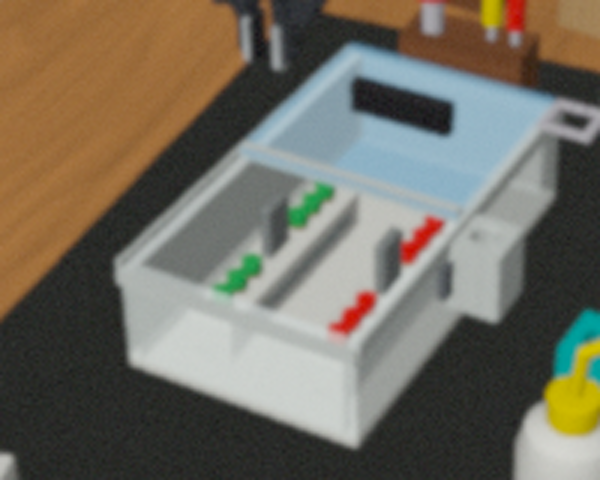

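Both racks lie flat: green on the -x side (fin 275,222) and red on the +x side (389,260), with the middle lane free. Next is the blue rack.

move_arm --increments "-0.008 -0.047 0 0 0 0.016;-0.016 -0.094 0 0 0 0.032;-0.025 -0.142 0 0 0 0.048;-0.033 -0.19 0 0 0 0.064;-0.0415 -0.2363 0 0 0 0.0796"

```text
time: 41.35
ee_pos: [0.4402, -0.1179, 0.2089]
tcp_rot: [-3.141, -0.0, 1.745]
force: [-0.1, 0.3, -0.6]
width: 0.017
finger_force: 0.0
```

move_arm --increments "-0.008 -0.047 0 0 0 0;-0.016 -0.094 0 0 0 0;-0.025 -0.142 0 0 0 0;-0.033 -0.19 0 0 0 0;-0.0414 -0.2363 0 0 0 0" --jaw 1

```text
time: 41.98
ee_pos: [0.4072, -0.3068, 0.2088]
tcp_rot: [-3.141, -0.0, 1.743]
force: [0.0, -0.0, 0.3]
width: 0.0854
finger_force: 0.0
```

move_arm --increments "0 0 -0.02 0 0 0;0 0 -0.05 0 0 0;0 0 -0.09 0 0 0;0 0 -0.11 0 0 0;0 0 -0.11 0 0 0"

```text
time: 42.6
ee_pos: [0.4074, -0.3052, 0.1204]
tcp_rot: [-3.14, -0.001, 1.744]
force: [0.2, -0.4, 0.4]
width: 0.0852
finger_force: 0.0
```

```bash
python3 - <<'E'
from h import *
o=arm.observe();print(o['ee_pos'],o['tcp_rot'])
c=arm.get_image('side')
f=fitrack(c,(.4079,-.306,-1.397)); print(np.round(f[0],4),round(f[1],3))
for u,v in((275,200),(389,235)):
    w=ray(c,200+u/3,190+v/3,.088)[:2]*1000-np.array([525.5,113.6]); a=-.077
    print(np.cos(a)*w[0]+np.sin(a)*w[1], -np.sin(a)*w[0]+np.cos(a)*w[1])
E
python3 gen.py 407.9 -305.7 57.2 2 41.2 -0.250 | head -2
```

```text
[ 0.40739243 -0.30516643  0.12037972] [-3.13979999e+00 -1.16425505e-03  1.74372594e+00]
[ 0.4076 -0.3059 -1.3997] 0.07
-45.13045028080109 -45.12872524460174
53.924951282432154 -44.03845022371782
LIFT 0.0000 0.0000 0.0466 -0.0000 0.0000 -0.0199;0.0000 0.0000 0.0931 -0.0000 0.0000 -0.0398;0.0000 0.0000 0.1397 -0.0000 0.0000 -0.0597;0.0000 0.0000 0.1862 -0.0000 0.0000 -0.0796;0.0000 0.0000 0.1862 -0.0000 0.0000 -0.0796
GO 0.0137 0.0367 0.0000 -0.0000 0.0000 0.0000;0.0275 0.0734 0.0000 -0.0000 0.0000 0.0000;0.0412 0.1101 0.0000 -0.0000 0.0000 0.0000;0.0550 0.1468 0.0000 -0.0000 0.0000 0.0000;0.0687 0.1834 0.0000 -0.0000 0.0000 0.0000
```

move_arm --increments "0 0 -0.04 0 0 0;0 0 -0.08 0 0 0;0 0 -0.095 0 0 0;0 0 -0.1 0 0 0;0 0 -0.1 0 0 0"

```text
time: 43.28
ee_pos: [0.4083, -0.3061, 0.042]
tcp_rot: [3.141, 0.001, 1.743]
force: [-0.1, -0.4, 0.5]
width: 0.0853
finger_force: 0.0
```

move_arm --increments "0 0 0 0 0 0;0 0 0 0 0 0;0 0 0 0 0 0;0 0 0 0 0 0;0 0 0 0 0 0" --jaw 0

```text
time: 43.9
ee_pos: [0.4078, -0.3058, 0.0412]
tcp_rot: [-3.142, 0.0, 1.743]
force: [0.5, 1.5, 3.3]
width: 0.0094
finger_force: 59.3
```

move_arm --increments "0 0 0 0 0 0;0 0 0 0 0 0;0 0 0.005 0 0 0;0 0 0.01 0 0 0;0 0 0.02 0 0 0"

```text
time: 44.52
ee_pos: [0.4076, -0.3057, 0.0574]
tcp_rot: [-3.141, -0.0, 1.743]
force: [0.2, -0.3, -1.7]
width: 0.0093
finger_force: 58.6
```

move_arm --increments "0 0 0.046 0 0 -0.02;0 0 0.093 0 0 -0.04;0 0 0.14 0 0 -0.06;0 0 0.186 0 0 -0.0796;0 0 0.186 0 0 -0.0796"

```text
time: 45.15
ee_pos: [0.4088, -0.3064, 0.2086]
tcp_rot: [3.137, 0.001, 1.493]
force: [-0.2, 0.1, -3.5]
width: 0.0095
finger_force: 59.0
```

move_arm --increments "0.0137 0.0367 0 0 0 0;0.0275 0.0734 0 0 0 0;0.0412 0.11 0 0 0 0;0.055 0.1468 0 0 0 0;0.0687 0.1834 0 0 0 0"

```text
time: 45.78
ee_pos: [0.4626, -0.1579, 0.2053]
tcp_rot: [-3.141, -0.0, 1.494]
force: [0.8, -0.9, -2.7]
width: 0.0094
finger_force: 58.9
```

move_arm --increments "0.014 0.0367 0 0 0 0;0.028 0.0734 0 0 0 0;0.042 0.11 0 0 0 0;0.056 0.1468 0 0 0 0;0.0699 0.1834 0 0 0 0"

```text
time: 46.4
ee_pos: [0.5185, -0.0113, 0.2053]
tcp_rot: [-3.14, 0.0, 1.494]
force: [0.8, 0.5, -2.1]
width: 0.0093
finger_force: 58.9
```

move_arm --increments "0.0005 0.0067 -0.005 -0.0415 0.0032 0;0.001 0.0133 -0.011 -0.083 0.0064 0;0.0015 0.0196 -0.018 -0.1246 0.0096 0;0.002 0.0257 -0.0256 -0.1662 0.0128 0;0.002 0.0257 -0.0256 -0.1662 0.0128 0"

```text
time: 47.02
ee_pos: [0.5196, 0.0106, 0.1835]
tcp_rot: [-3.138, 0.526, 1.501]
force: [-0.1, -0.2, -2.3]
width: 0.0094
finger_force: 59.0
```

move_arm --increments "0 0 0 0 0 0;0 0 0 0 0 0"

```text
time: 47.28
ee_pos: [0.5203, 0.0072, 0.1858]
tcp_rot: [3.141, 0.522, 1.491]
force: [0.5, -0.1, -2.6]
width: 0.0092
finger_force: 59.0
```

move_arm --increments "0 0 -0.0242 0 0 0;0 0 -0.0483 0 0 0;0 0 -0.0725 0 0 0;0 0 -0.0725 0 0 0"

```text
time: 47.78
ee_pos: [0.5198, 0.0074, 0.1271]
tcp_rot: [-3.14, 0.524, 1.493]
force: [0.5, -0.7, -1.6]
width: 0.0091
finger_force: 59.0
```

move_arm --increments "0.0008 0.01 -0.0067 0 0 0;0.0015 0.02 -0.0133 0 0 0;0.0023 0.03 -0.02 0 0 0;0.0023 0.03 -0.02 0 0 0"

```text
time: 48.28
ee_pos: [0.5221, 0.0331, 0.1111]
tcp_rot: [-3.141, 0.524, 1.495]
force: [0.1, -0.6, -1.9]
width: 0.0098
finger_force: 58.9
```

move_arm --increments "0.0006 0.0075 -0.0033 0 0 0;0.0012 0.015 -0.0067 0 0 0;0.0017 0.0224 -0.01 0 0 0;0.0017 0.0224 -0.01 0 0 0"

```text
time: 48.78
ee_pos: [0.5235, 0.0507, 0.1032]
tcp_rot: [-3.141, 0.524, 1.494]
force: [-0.1, -1.9, -2.4]
width: 0.0092
finger_force: 58.9
```

move_arm --increments "0.0004 0.0055 -0.0029 0.0055 -0.0004 0;0.0008 0.0109 -0.0058 0.0111 -0.0009 0;0.0013 0.0163 -0.0087 0.0166 -0.0013 0;0.0013 0.0163 -0.0087 0.0166 -0.0013 0"

```text
time: 49.28
ee_pos: [0.5245, 0.0632, 0.0965]
tcp_rot: [3.141, 0.471, 1.493]
force: [-0.9, -0.9, -2.9]
width: 0.009
finger_force: 59.0
```

move_arm --increments "0.0001 0.0017 -0.0051 0.0222 -0.0017 0;0.0003 0.0034 -0.0105 0.0443 -0.0034 0;0.0004 0.0049 -0.0161 0.0665 -0.0051 0;0.0004 0.0049 -0.0161 0.0665 -0.0051 0"

```text
time: 49.78
ee_pos: [0.5248, 0.0658, 0.0839]
tcp_rot: [3.141, 0.262, 1.491]
force: [-0.4, -0.7, -2.7]
width: 0.009
finger_force: 58.9
```

move_arm --increments "0.0001 0.0007 -0.0059 0.0222 -0.0017 0;0.0001 0.0013 -0.012 0.0443 -0.0034 0;0.0001 0.0019 -0.0183 0.0665 -0.0051 0;0.0001 0.0019 -0.0183 0.0665 -0.0051 0"

```text
time: 50.28
ee_pos: [0.5247, 0.0676, 0.0689]
tcp_rot: [-3.14, 0.054, 1.492]
force: [-1.1, -0.1, -2.1]
width: 0.0091
finger_force: 58.9
```

move_arm --increments "0 -0.0005 -0.0033 0.0055 -0.0004 0;0 -0.001 -0.0066 0.0111 -0.0009 0;0 -0.0014 -0.0099 0.0166 -0.0013 0;0 -0.0014 -0.0099 0.0166 -0.0013 0"

```text
time: 50.78
ee_pos: [0.5248, 0.0672, 0.0609]
tcp_rot: [-3.141, -0.0, 1.493]
force: [-0.4, 0.4, -3.3]
width: 0.0092
finger_force: 58.9
```

move_arm --increments "0 0.0004 -0.0037 0 0 0;0 0.0008 -0.0075 0 0 0;0 0.0012 -0.0112 0 0 0;0 0.0012 -0.0112 0 0 0"

```text
time: 51.28
ee_pos: [0.5248, 0.0686, 0.0518]
tcp_rot: [-3.141, 0.0, 1.494]
force: [0.0, -0.1, -2.7]
width: 0.0094
finger_force: 58.9
```

move_arm --increments "0 0 -0.001 0 0 0;0 0 -0.002 0 0 0;0 0 -0.003 0 0 0;0 0 -0.0037 0 0 0;0 0 -0.0037 0 0 0"

```text
time: 51.9
ee_pos: [0.5249, 0.0685, 0.0493]
tcp_rot: [-3.142, -0.0, 1.493]
force: [-1.4, -0.4, 0.3]
width: 0.0093
finger_force: 59.4
```

move_arm --increments "0 0 0 0 0 0;0 0 0 0 0 0;0 0 0 0 0 0;0 0 0 0 0 0" --jaw 0.2

```text
time: 52.4
ee_pos: [0.525, 0.0685, 0.0492]
tcp_rot: [-3.142, 0.0, 1.493]
force: [-1.0, -1.1, 0.6]
width: 0.0173
finger_force: 0.0
```

move_arm --increments "0 0 0.01 0 0 0;0 0 0.04 0 0 0;0 0 0.1 0 0 0;0 0 0.17 0 0 0;0 0 0.25 0 0 0"

```text
time: 53.02
ee_pos: [0.5244, 0.0683, 0.2499]
tcp_rot: [-3.141, 0.0, 1.493]
force: [0.7, 0.5, 0.3]
width: 0.0166
finger_force: 0.0
```

Run:
```python
from h import *
c=arm.get_image('side'); np.savez('side8.npz',**c);save(c,'pics/s8.png',(200,150,420,350),3)
```

```text
(no output)
```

View pics/s8.png

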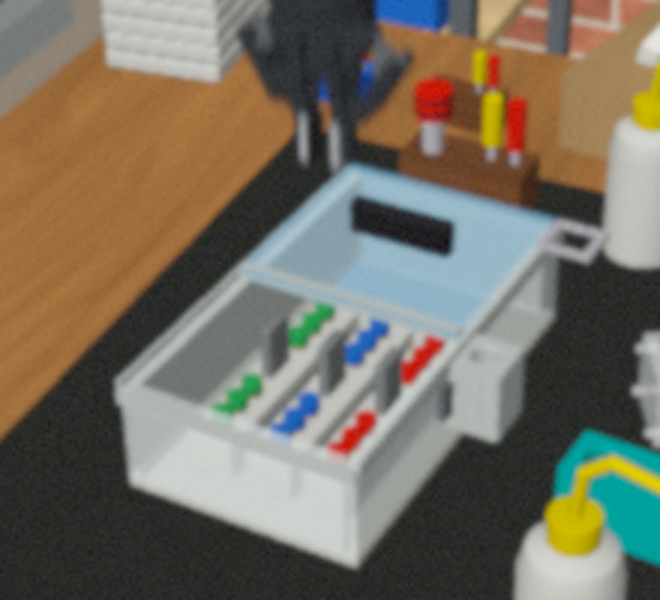

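All three racks are flat in the box, and the pin stands in the tool block (433,115). Now I'll close the cover.

move_arm --increments "0.002 0.03 0 0 0 0.05;0.003 0.06 0 0 0 0.1;0.005 0.09 0 0 0 0.15;0.006 0.12 0 0 0 0.2;0.008 0.1575 0 0 0 0.25" --jaw 1

```text
time: 53.7
ee_pos: [0.5314, 0.1949, 0.2483]
tcp_rot: [3.141, 0.0, 2.283]
force: [0.2, 0.1, 0.6]
width: 0.0852
finger_force: 0.0
```

move_arm --increments "0 0 0 0 0 0.05;0 0 0 0 0 0.1;0 0 0 0 0 0.15;0 0 0 0 0 0.2;0 0 0 0 0 0.25"

```text
time: 54.32
ee_pos: [0.5313, 0.1943, 0.2482]
tcp_rot: [-3.141, 0.0, 3.069]
force: [-0.1, 0.0, 0.6]
width: 0.0857
finger_force: 0.0
```

move_arm --increments "0 0 0 0 0 0;0 0 -0.06 0 0 0;0 0 -0.12 0 0 0;0 0 -0.16 0 0 0;0 0 -0.175 0 0 0"

```text
time: 54.95
ee_pos: [0.5307, 0.1942, 0.1064]
tcp_rot: [-3.14, -0.002, 3.061]
force: [-0.5, 0.1, -0.3]
width: 0.0853
finger_force: 0.0
```

move_arm --increments "0 0 0 0 0 0;0 0 0 0 0 0;0 0 0 0 0 0;0 0 0 0 0 0;0 0 0 0 0 0" --jaw 0

```text
time: 55.58
ee_pos: [0.5316, 0.1944, 0.1085]
tcp_rot: [3.141, 0.001, 3.064]
force: [-2.6, -1.6, 9.5]
width: 0.0127
finger_force: 58.7
```

move_arm --increments "0 0 0 0 0 0;0 0 0 0 0 0;0 0 0 0 0 0"

```text
time: 55.95
ee_pos: [0.5316, 0.1944, 0.1085]
tcp_rot: [3.141, 0.001, 3.064]
force: [-2.2, -2.4, 8.3]
width: 0.0125
finger_force: 58.7
```

move_arm --increments "-0.0016 -0.02 0 0 0 0;-0.0032 -0.04 0 0 0 0;-0.0047 -0.06 0 0 0 0;-0.0063 -0.08 0 0 0 0;-0.0079 -0.1 0 0 0 0"

```text
time: 56.58
ee_pos: [0.5254, 0.1145, 0.1085]
tcp_rot: [3.141, 0.001, 3.064]
force: [-0.6, 2.6, 7.0]
width: 0.0129
finger_force: 60.6
```

move_arm --increments "-0.0016 -0.02 0 0 0 0;-0.0032 -0.04 0 0 0 0;-0.0047 -0.06 0 0 0 0;-0.0063 -0.08 0 0 0 0;-0.0079 -0.1 0 0 0 0"

```text
time: 57.2
ee_pos: [0.519, 0.0343, 0.1085]
tcp_rot: [3.141, 0.001, 3.064]
force: [-1.0, 2.7, 7.6]
width: 0.0127
finger_force: 60.7
```

move_arm --increments "-0.0002 -0.002 0 0 0 0;-0.0003 -0.004 0 0 0 0;-0.0004 -0.006 0 0 0 0;-0.0004 -0.006 0 0 0 0"

```text
time: 57.7
ee_pos: [0.5187, 0.0299, 0.1085]
tcp_rot: [3.141, 0.001, 3.064]
force: [-3.2, 2.7, 10.4]
width: 0.013
finger_force: 60.9
```

move_arm --increments "-0.0001 -0.0015 0 0 0 0;-0.0002 -0.003 0 0 0 0;-0.0002 -0.003 0 0 0 0;-0.0002 -0.003 0 0 0 0"

```text
time: 58.2
ee_pos: [0.5187, 0.0298, 0.1085]
tcp_rot: [3.139, 0.001, 3.066]
force: [-1.1, 15.5, 6.8]
width: 0.0134
finger_force: 60.6
```

move_arm --increments "0 0.0015 0 0 0 0;0 0.003 0 0 0 0;0 0.003 0 0 0 0"

```text
time: 58.58
ee_pos: [0.5187, 0.0299, 0.1085]
tcp_rot: [3.141, 0.001, 3.064]
force: [-1.5, 2.1, 8.3]
width: 0.0129
finger_force: 60.9
```

move_arm --increments "0 0 0 0 0 0;0 0 0 0 0 0;0 0 0 0 0 0;0 0 0 0 0 0;0 0 0.02 0 0 0" --jaw 1

```text
time: 59.2
ee_pos: [0.5176, 0.0296, 0.1235]
tcp_rot: [-3.141, -0.002, 3.064]
force: [0.4, -0.4, 0.4]
width: 0.0854
finger_force: 0.0
```

move_arm --increments "0 0 0.05 0 0 0;0 0 0.1 0 0 0;0 0 0.15 0 0 0;0 0 0.18 0 0 0;0 0 0.18 0 0 0"

```text
time: 59.82
ee_pos: [0.5189, 0.0297, 0.2704]
tcp_rot: [3.141, 0.004, 3.064]
force: [-0.6, 0.2, -0.2]
width: 0.0856
finger_force: 0.0
```

move_arm --increments "-0.0138 0.05 0 0 0 0;-0.0275 0.1 0 0 0 0;-0.0413 0.15 0 0 0 0;-0.055 0.2 0 0 0 0;-0.0688 0.25 0 0 0 0"

```text
time: 60.45
ee_pos: [0.4624, 0.2307, 0.2676]
tcp_rot: [-3.141, -0.0, 3.064]
force: [-0.1, 0.0, 0.8]
width: 0.0854
finger_force: 0.0
```

Run:
```python
from h import *
o=arm.observe();print(o['ee_pos'],o['tcp_rot'])
c=arm.get_image('side'); save(c,'pics/s9.png',(220,150,440,350),3)
im=c['img'].astype(int);W=cloud(c)
pr=proj(c,np.array([[.4633,.4265,.1]]))[0];print(pr)
m=comp((im[...,0]>120)&(im[...,1]<90)&(im[...,2]<90)&near(c,.4633,.4265,.04),pr)
print(m.sum(),fit(c,[cyl(.018,.087,.117)],m,(.4633,.4265,0)))
```

```text
[0.46238985 0.2307319  0.26759306] [-3.14121658e+00 -3.10608192e-04  3.06406328e+00]
[344.36901745 183.27659508]
161 (array([0.46199602, 0.4239154 , 0.08651762]), np.float64(0.15000995794737332))
```

View pics/s9.png

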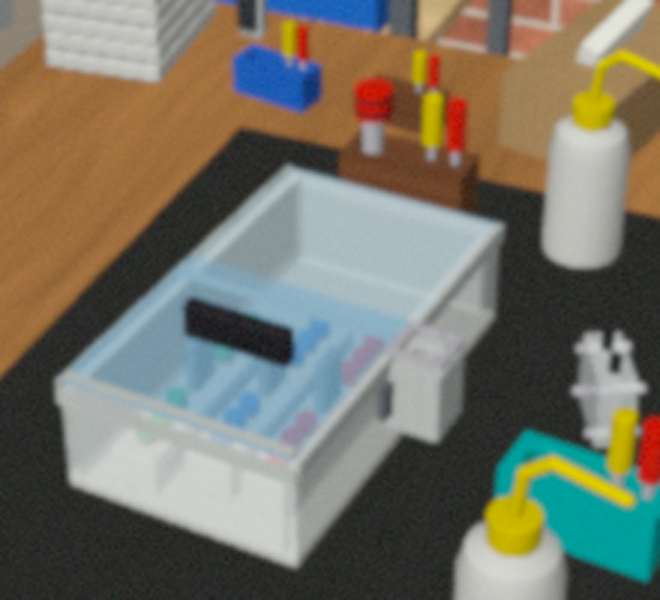

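The cover is shut with its ear over the lug (430,345), the racks show through it, and the pin stands upright in the block (375,115). I'll regrip the pin at its release pose.

move_arm --increments "0 0.05 0 0 0 0;0 0.1 0 0 0 0;0 0.15 0 0 0 0;0 0.2 0 0 0 0;0 0.246 0 0 0 0"

```text
time: 61.12
ee_pos: [0.4629, 0.4274, 0.2673]
tcp_rot: [-3.141, -0.001, 3.064]
force: [0.8, -1.3, 0.4]
width: 0.0852
finger_force: 0.0
```

move_arm --increments "0 0 0 0 0 0;0 0 -0.06 0 0 0;0 0 -0.12 0 0 0;0 0 -0.18 0 0 0;0 0 -0.221 0 0 0"

```text
time: 61.75
ee_pos: [0.4629, 0.4247, 0.0887]
tcp_rot: [-3.139, -0.001, 3.063]
force: [0.2, -0.9, 0.4]
width: 0.0852
finger_force: 0.0
```

move_arm --increments "0 0 0 0 0 0;0 0 0 0 0 0;0 0 0 0 0 0;0 0 0 0 0 0"

```text
time: 62.25
ee_pos: [0.4636, 0.4267, 0.092]
tcp_rot: [3.141, 0.001, 3.064]
force: [0.1, 0.5, 0.0]
width: 0.0855
finger_force: 0.0
```

move_arm --increments "0 0 0 0 0 0;0 0 0 0 0 0;0 0 0 0 0 0;0 0 0 0 0 0;0 0 0 0 0 0" --jaw 0

```text
time: 62.88
ee_pos: [0.4633, 0.4264, 0.0912]
tcp_rot: [-3.142, 0.0, 3.064]
force: [-0.5, -2.1, 5.1]
width: 0.0344
finger_force: 59.3
```

move_arm --increments "0 0 0 0 0 0;0 0 0 0 0 0;0 0 0 0 0 0"

```text
time: 63.25
ee_pos: [0.4634, 0.4264, 0.0912]
tcp_rot: [-3.142, 0.0, 3.064]
force: [-0.2, -1.7, 6.2]
width: 0.0343
finger_force: 59.3
```

move_arm --increments "0 0 0.02 0 0 0;0 0 0.05 0 0 0;0 0 0.09 0 0 0;0 0 0.13 0 0 0;0 0 0.17 0 0 0"

```text
time: 63.88
ee_pos: [0.463, 0.4264, 0.2289]
tcp_rot: [3.141, 0.0, 3.064]
force: [-0.2, -0.7, -1.9]
width: 0.0348
finger_force: 60.1
```

move_arm --increments "0 -0.05 0 0 0 0;0 -0.1 0 0 0 0;0 -0.15 0 0 0 0;0 -0.195 0 0 0 0;0 -0.2175 0 0 0 0"

```text
time: 64.5
ee_pos: [0.4633, 0.2508, 0.2277]
tcp_rot: [3.142, 0.001, 3.063]
force: [0.6, 1.0, -1.6]
width: 0.0345
finger_force: 60.4
```

move_arm --increments "0.03 -0.05 0 0 0 0;0.07 -0.09 0 0 0 0;0.12 -0.13 0 0 0 0;0.17 -0.17 0 0 0 0;0.225 -0.2 0 0 0 0"

```text
time: 65.12
ee_pos: [0.6445, 0.0917, 0.2275]
tcp_rot: [3.141, 0.0, 3.064]
force: [-0.4, 0.4, -2.1]
width: 0.0342
finger_force: 60.3
```

move_arm --increments "0 0 -0.02 0 0 0;0 0 -0.035 0 0 0;0 0 -0.035 0 0 0;0 0 -0.035 0 0 0;0 0 -0.035 0 0 0"

```text
time: 65.75
ee_pos: [0.6433, 0.0929, 0.1997]
tcp_rot: [3.141, 0.001, 3.065]
force: [0.3, 0.2, -0.7]
width: 0.0343
finger_force: 60.3
```

Run:
```python
from h import *
o=arm.observe();print(o['ee_pos'],o['tcp_rot'],o['force'])
c=arm.get_image('side'); save(c,'pics/s10.png',(310,200,410,310),5)
```

```text
[0.64325086 0.09285811 0.19968389] [3.14139548e+00 1.07864290e-03 3.06472230e+00] [ 0.26138937  0.1514242  -0.71012955]
```

View pics/s10.png

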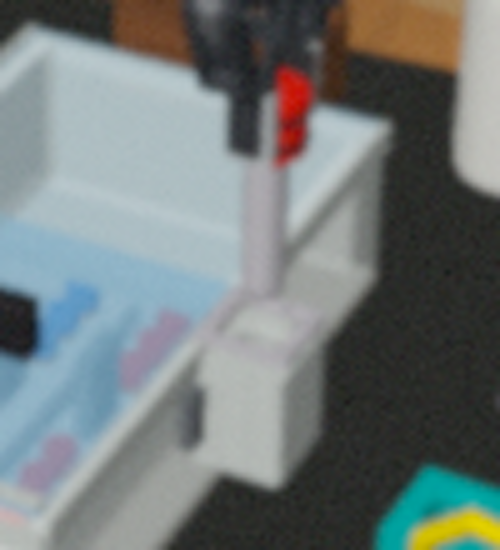

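The pin hangs just above the ear hole (crop 263,290), vertical. I'll insert it in steps.

move_arm --increments "0 0 -0.008 0 0 0;0 0 -0.016 0 0 0;0 0 -0.022 0 0 0;0 0 -0.026 0 0 0;0 0 -0.03 0 0 0"

```text
time: 66.42
ee_pos: [0.6432, 0.0925, 0.1747]
tcp_rot: [-3.142, 0.0, 3.064]
force: [0.1, 0.9, -1.8]
width: 0.0341
finger_force: 60.3
```

move_arm --increments "0 0 -0.003 0 0 0;0 0 -0.006 0 0 0;0 0 -0.009 0 0 0;0 0 -0.012 0 0 0;0 0 -0.015 0 0 0"

```text
time: 67.05
ee_pos: [0.6431, 0.0925, 0.1627]
tcp_rot: [-3.142, 0.0, 3.064]
force: [-0.6, -0.3, -2.0]
width: 0.0343
finger_force: 60.3
```

move_arm --increments "0 0 -0.008 0 0 0;0 0 -0.016 0 0 0;0 0 -0.024 0 0 0;0 0 -0.032 0 0 0;0 0 -0.04 0 0 0"

```text
time: 67.68
ee_pos: [0.6432, 0.0923, 0.1305]
tcp_rot: [-3.141, 0.0, 3.064]
force: [0.3, -2.5, -1.2]
width: 0.0337
finger_force: 60.3
```

move_arm --increments "0 0 -0.006 0 0 0;0 0 -0.012 0 0 0;0 0 -0.018 0 0 0;0 0 -0.024 0 0 0;0 0 -0.026 0 0 0"

```text
time: 68.3
ee_pos: [0.6431, 0.0922, 0.1098]
tcp_rot: [-3.141, -0.0, 3.064]
force: [-0.8, -4.6, 1.6]
width: 0.0343
finger_force: 60.4
```

move_arm --increments "0 0 -0.001 0 0 0;0 0 -0.002 0 0 0;0 0 -0.003 0 0 0;0 0 -0.003 0 0 0"

```text
time: 68.8
ee_pos: [0.6432, 0.0922, 0.1077]
tcp_rot: [-3.141, 0.0, 3.064]
force: [0.1, -5.4, -0.2]
width: 0.0342
finger_force: 60.4
```

move_arm --increments "0 0 -0.001 0 0 0;0 0 -0.002 0 0 0;0 0 -0.002 0 0 0"

```text
time: 69.18
ee_pos: [0.6434, 0.0921, 0.1071]
tcp_rot: [-3.141, 0.001, 3.064]
force: [-6.6, -6.9, 12.9]
width: 0.0343
finger_force: 62.2
```

move_arm --increments "0 0 -0.001 0 0 0;0 0 -0.002 0 0 0;0 0 -0.002 0 0 0"

```text
time: 69.55
ee_pos: [0.6435, 0.0921, 0.1069]
tcp_rot: [-3.141, 0.001, 3.064]
force: [-15.2, -8.3, 32.1]
width: 0.0341
finger_force: 64.2
```

move_arm --increments "0 0 0.002 0 0 0;0 0 0.002 0 0 0;0 0 0.002 0 0 0;0 0 0.002 0 0 0;0 0 0.002 0 0 0" --jaw 1

```text
time: 70.18
ee_pos: [0.6432, 0.0926, 0.106]
tcp_rot: [-3.142, -0.0, 3.064]
force: [0.0, -0.1, 0.3]
width: 0.0854
finger_force: 0.0
```

move_arm --increments "0 0 0 0 0 0;0 0 0.04 0 0 0;0 0 0.1 0 0 0;0 0 0.16 0 0 0;0 0 0.22 0 0 0"

```text
time: 70.8
ee_pos: [0.643, 0.0924, 0.2838]
tcp_rot: [-3.142, 0.0, 3.064]
force: [-0.7, -0.3, 0.4]
width: 0.0853
finger_force: 0.0
```

move_arm --increments "-0.05 0 0 0 0 0;-0.1 0.04 0 0 0 0;-0.15 0.08 0 0 0 0;-0.2 0.12 0 0 0 0;-0.25 0.15 0 0 0 0"

```text
time: 71.42
ee_pos: [0.4416, 0.2137, 0.2822]
tcp_rot: [3.141, 0.0, 3.065]
force: [0.5, 1.0, 0.8]
width: 0.0853
finger_force: 0.0
```

Run:
```python
from h import *
c=arm.get_image('side'); save(c,'pics/s11.png',(220,150,440,350),3)
im=c['img'].astype(int)
m=comp((im[...,0]>120)&(im[...,1]<90)&(im[...,2]<90)&near(c,.6434,.0924,.04),proj(c,np.array([[.6434,.0924,.12]]))[0])
for z in(0,.003,.006): print(z,fit(c,PINH,m,(.6434,.0924,0),z=z))
a=cloud(c)[m][:,2];print(np.nanpercentile(a,[5,50,90,97]))
```

```text
0 (array([0.64244993, 0.09282854, 0.0391397 ]), np.float64(0.2950112667945926))
0.003 (array([0.6433513 , 0.09001089, 0.05149731]), np.float64(0.307425877939323))
0.006 (array([0.64509677, 0.08492342, 0.07907099]), np.float64(0.31872818836494415))
[0.109806   0.12776309 0.13282159 0.13421493]
```

View pics/s11.png

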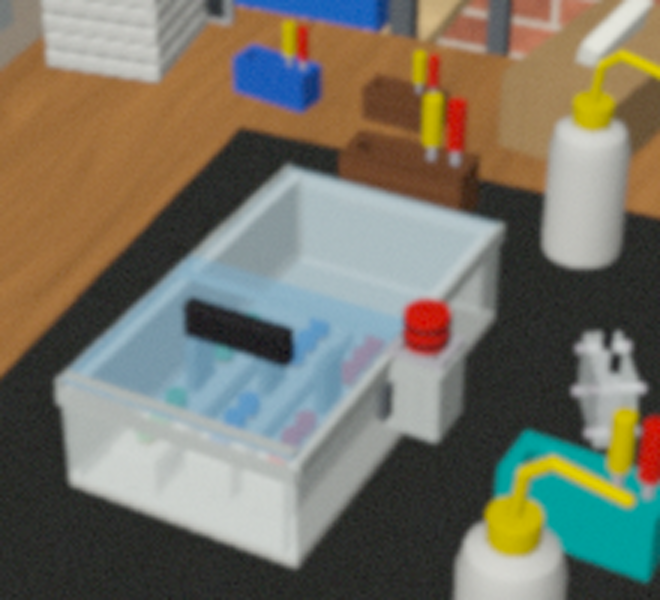

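The pin head rests on the ear (427,327), with its top at 133 mm as it was at the start. The cover is shut, the racks are level inside, and the gripper is clear.

```bash
python3 -c "
from bench import arm
print(arm.sign_off())"
```

```text
the job is handed in; nothing more can be done
None
```

I handed the job in at about 71 s: all three racks lie flat in the dry box, the cover is shut, and the pin is fully home in the lock. While I was releasing the red rack the open fingers pressed the box wall, with the wrist reading 28 N.

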